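Set up the vacuum filter unit on its flask

ROBOT

A 6-joint arm with a two-finger parallel gripper is mounted at the origin on a cart in front of the work surface, level with it; the furniture and walls round the work are solid. World frame = base frame: x ahead of the robot, y to its left, z up, the work surface at z = 0. Lengths are in m, angles in rad, forces in N, time in s.
With the tool pointing down it reaches from about 0.35 to 0.875 m from the base axis. Payload 15.5 kg.
Tool frame: the origin (TCP) lies at the very end of the fingers, on their centre line; the grasp point (between the pads) lies 19 mm behind it; z points along the fingers, y is the line along which they close (so a half turn about z gives the same grasp; the last joint's range is limited). The gripper opens to 85 mm and grips with 20 to 120 N. Pads are 22 mm wide; open, the fingers measure 114 mm over their backs; the gripper's body (76 mm by 85 mm) begins 54 mm behind the grasp point. The pads swing forward as they close: fully open they stand 13 mm farther back than shut.
Start: joints at [-1.238, 0.494, 1.345, -0, 1.302, -0.096], TCP at [0.259, -0.569, 0.231] pointing down, gripper open.
Joint ranges: [-2.91, 2.91], [-0.82, 2.16], [0.22, 2.67], [-1.22, 4.37], [0.12, 2.79], [-3.08, 3.08]. Speed limits (rad/s): [1.89, 1.89, 2.57, 3.01, 3.01, 3.01].

INTERFACE

Orientations are given as a rotation vector (axis times angle).
In Python, from station import state, grab_frame, job_done gives the robot as it stands.
- The arm moves only by the shell command python3 -m inch 'ROWS'. ROWS is text: rows parted by semicolons, each of 7 numbers parted by spaces: the shift along the tool's x, y, z in units of 60 mm (1.0 is 60 mm), then the turn, a rotation vector about the tool's x, y, z in units of 10 degrees (1.0 is 10 degrees), then the closure, from 0 (fully open) to 1 (shut). A call has 1 to 10 rows; each row shifts and turns the commanded pose from where the row before left it, along the tool's axes as they then stand; what a row does not reach is not made up. A row lasts 1/8 s, in which the tool goes at most 62.5 mm and 10.7 degrees, less where a joint would pass 70% of its speed; a pose out of reach is approached as far as the arm can. A call is refused whole if a number of a shift passes 1 or a number of a turn 1, either way. A call with a gripper value outside its range is refused whole. The fingers move at their own pace and stop on an object; the grip force is fixed at half the most. Time passes only in rows, so rows that do not move let the fingers close. It gives the time, the measured TCP pose, the force, the opening and the grip force at its end, in the units of the state.
- state(): the state, without advancing time (a new reading comes with each control period).
- grab_frame(name): name is "scene" or "side" or "wrist"; returns a dict with "frame" (480x640x3 uint8, red, green, blue), "intrinsics" (3x3 intrinsics, pixels), "R" (3x3) and "t" (3): a world point X has camera coordinates R X + t. Camera axes: x right, y down, z forward; pixel columns grow to the right and rows downward; lengths in m; the calibration is good to about 2 mm. A picture is of the moment at which its call begins. There is no depth.
- job_done(): hands the job in; it is judged then, once.
The state is a dict: "clock": time; "joint_positions": joint angles; "qd": joint speeds; "joint_efforts": joint torques, N m; "tcp_pos": TCP position; "orientation": TCP orientation; "ft_force": force on the tool from outside, world axes, zero at the start; "wrist_torque": the same for the moment, N m; "width": finger opening in m; "gripper_force": force on a finger pad.
Only numpy, scipy, OpenCV 4.12 (cv2) and the standard library are available. Lean on these libraries where they do the work, as an engineer would, in place of code of your own. Each camera call takes 0.05 s, during which the arm holds its last target. There are 200 camera calls.

TASK

Set up the vacuum filter unit. First push the flask, kept upright on the worktop, into the neck hook of the stand until its neck is right at the back of the hook and the sprung gate has flicked shut behind it; then build the unit on the flask from the bottom up, setting each taper gently and squarely down until its shoulder is flush: the filter base into the flask's mouth, the funnel into the base, and last the cover into the funnel. Leave everything released, with the gate shut and the flask still in the hook, and do not disturb the specimen cup, the petri dish or the tape roll.

Things in the scene. Friction and masses are not known exactly. Their poses are not given: they have to be found in the camera images.
- flask: loose conical filtering flask, clear glass, 152 mm tall, 0.36 kg; origin at the centre of its underside, z up. Foot 100 in diameter, cone up to z = 93, then a straight neck of 50 outer diameter up to the rim at z = 152; grip the neck above z = 112, for the hook goes round it at z = 95 to 105. A hose barb sticks out of the shoulder to 63 from the axis (z = 61 to 78, below the hook)
- flask_mouth (a point): on the flask: centre of its mouth at the rim (152 mm above the foot); the filter base's shoulder comes here. The mouth is a conical hole, 41 in diameter at the rim, 29 at 38 below it
- stand: low stand, fixed. Origin on the worktop straight below where the neck's axis belongs; +x is the direction of the push, y to its left. Behind are a 14 thick post at x = 92, 126 mm tall, and a foot plate, x = 67 to 157, y = -62 to 62, 12 thick; the flask stands on the bare worktop. Push the flask in along y = 0 from x = -110 or farther
- hook_seat (a point): on the stand's axis at z = 152 mm: where flask_mouth is when the neck is home. The hook is a 10 mm thick bent bar, top at z = 105 (the gate's lugs at x = -48, y = 43 reach z = 110), open towards the stand's -x; its bend has inner radius 25.5. Its -y arm has the inner face at y = -29 and ends at x = -54 in a horn bent outward to x = -68, y = -50; the +y arm, inner face y = 42, ends at x = -63
- gate (a joint): sprung gate of the hook, a round finger 8 mm thick and 33 long, z = 100, on a pin at x = -48, y = 39 in the stand's frame. 0 = shut, against its stop, pointing to the stand's -y and a little inward; grows to 1.35 rad as the neck pushes it inward. Its spring shuts it (1 N at the tip, 4 N wide open): it flicks shut behind the neck only in the last 6 mm of the push, then bars the way back
- gate_tip (a point): centre of the rounded end of the gate finger; when shut at x = -40, y = 11 mm in the stand's frame
- filter_base: loose filter base, 66 mm tall, 0.17 kg, standing on its cone; origin at the centre of its underside, z up. Below a dark rubber cone 30 high (30 in diameter at the bottom, 39 at the top), above it a metal cup of 58 outer diameter from z = 30 to 66: grip it round the cup
- base_shoulder (a point): on the filter base: centre of the cup's underside (z = 30 mm), which comes to rest on the flask's rim; the seated cone has 0.9 play all round
- base_rim (a point): on the filter base: centre of the cup's mouth at its rim (z = 66 mm); the funnel's shoulder comes here. The mouth is a conical socket, 46 in diameter at the rim, 36 at its floor 28 below
- funnel: loose metal funnel, 116 mm tall, 0.19 kg, standing on its spigot; origin at the centre of its underside, z up. Conical spigot 26 long (35 in diameter at the bottom, 44 at the top), shoulder ring of 56 diameter, body flaring to 60 diameter at z = 64 and straight from there to the rim: grip it round this straight part
- funnel_shoulder (a point): on the funnel: centre of the shoulder's underside (z = 26 mm), which comes to rest on the filter base's rim; the seated spigot has 0.9 play all round
- funnel_rim (a point): on the funnel: centre of its mouth at the rim (z = 116 mm); the cover's shoulder comes here. The mouth is conical, 54 in diameter at the rim, 51 at 14 below
- cover: loose metal cover with a round black knob, 43 mm tall, 0.08 kg, lying on its plug, knob up; origin at the centre of its underside, z up. Tapered plug 14 long (48 in diameter at the bottom, 52 at the top), flange of 64 diameter from z = 14 to 19, knob of 26 diameter from z = 28 to 43: grip it by the knob
- cover_shoulder (a point): on the cover: centre of the flange's underside (z = 14 mm), which comes to rest on the funnel's rim; the seated plug has 0.9 play all round
- cup: bystander: clear specimen cup with a white lid, 61 diameter, 70 mm tall; origin at the centre of its underside
- petri: bystander: petri dish, 90 diameter, 15 mm tall; origin at the centre of its underside
- tape_roll: bystander: roll of tape lying flat, 104 diameter, 25 mm tall; origin at the centre of its underside
Things that resemble listed ones, but are neither listed nor needed, are in the scene too. Leave any red look-alike of the funnel alone.

How it is judged:
By the outcome, as a careful person would: the job done as asked, in the order asked, and still so for the second after the job is handed in, with the robot touching nothing.
It also fails if it takes over 72 s, if anything falls off the work surface, if the arm or the gripper's body presses on something with over 40 N, if the wrist force passes 120 N, or if a joint passes its speed limit or range.

## Working session

There is one attempt and no reset: what is moved stays moved. The work goes in short steps, Python scripts to look and compute and a shell command to move; the robot and the scene stay as the last step left them, time stands still between calls to the robot, and variables do not carry over. Pictures are saved under pics/ and viewed, at most 10 in all, crops included, and the job is handed in when it is done.

```bash
mkdir -p pics; ls; cat > h.py <<'E'
import numpy as np,cv2
from station import state,grab_frame
def snap(n,f):
    d=grab_frame(n); cv2.imwrite('pics/'+f,d['frame'][:,:,::-1]); np.savez('pics/'+f+'.npz',K=d['intrinsics'],R=d['R'],t=d['t']); return d
def ray(f,u,v):
    d=np.load('pics/'+f+'.npz'); c=-d['R'].T@d['t']; r=d['R'].T@np.linalg.solve(d['K'],[u,v,1.]); return c,r
def at(f,u,v,z):
    c,r=ray(f,u,v); return c+r*(z-c[2])/r[2]
def proj(f,X):
    d=np.load('pics/'+f+'.npz'); p=d['K']@(d['R']@np.array(X)+d['t']); return p[:2]/p[2]
E
python3 - <<'E'
from h import *
for n in('scene','side'):
    snap(n,n+'1.png'); d=np.load('pics/'+n+'1.png.npz'); print(n,-d['R'].T@d['t'],d['K'][0,0])
a=cv2.imread('pics/scene1.png');b=cv2.imread('pics/side1.png')
s=state();print(s['tcp_pos'],s['orientation'],s['width'],s['clock'])
E
```

```text
pics
scene [-0.04807755  0.85862711  0.87928325] 477.6528580176072
side [0.05718522 0.95160187 0.72656658] 511.8879215472187
[ 0.25917619 -0.56837648  0.23076546] [-3.06895506e+00 -6.66574340e-01  1.70939192e-04] 0.08565883304631887 0.1
```

View pics/scene1.png

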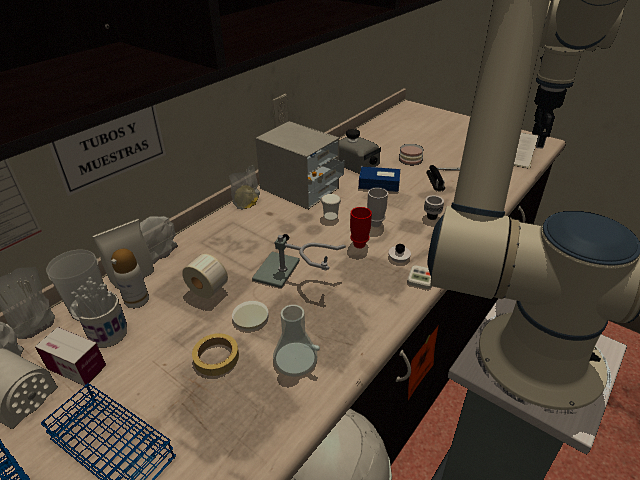

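View pics/side1.png

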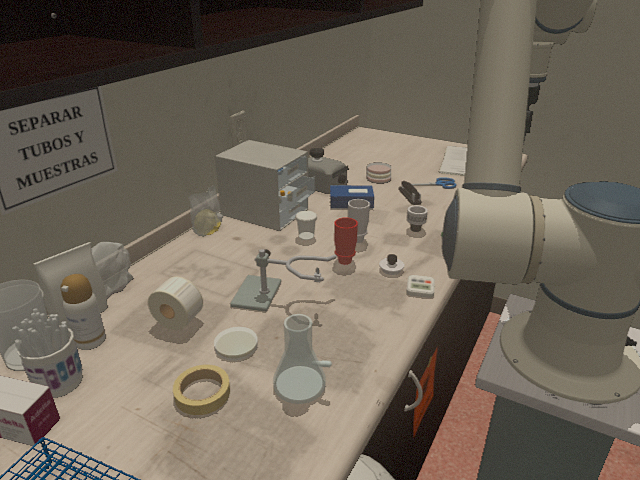

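```bash
python3 - <<'E'
from h import *
a=cv2.imread('pics/scene1.png')
l=cv2.resize(a[225:385,240:360],None,fx=3.6,fy=3.6,interpolation=cv2.INTER_CUBIC)
r=cv2.resize(a[185:310,345:447],None,fx=3.6,fy=3.6,interpolation=cv2.INTER_CUBIC)
c=np.zeros((600,800,3),np.uint8); c[:576,:432]=l[:, :432]; c[:450,433:800]=r[:450,:367]
cv2.imwrite('pics/c1.png',c)
E
```

```text
(no output)
```

View pics/c1.png

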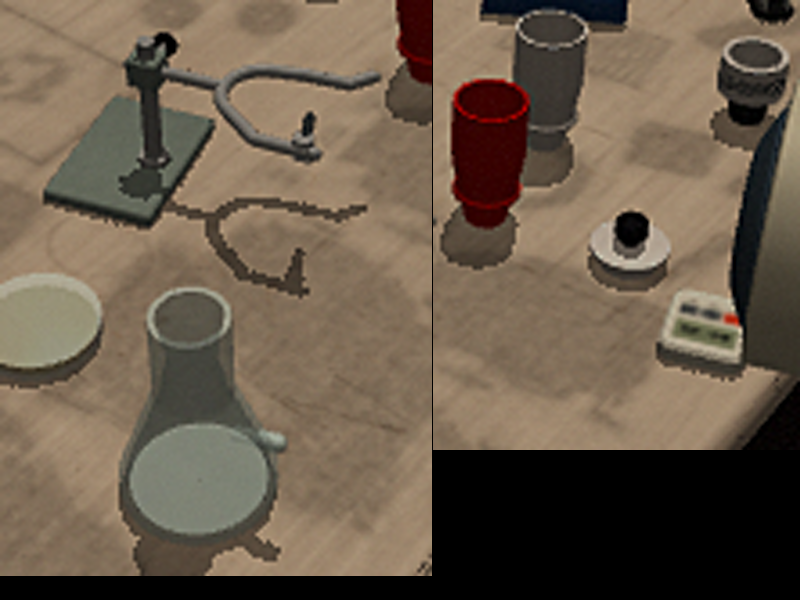

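The scene picture shows the flask at (293,340), with its neck rim at (293,313). The stand plate is at (276,269), its hook opening to the right. The clear grey funnel is at (377,205), next to a red look-alike at (360,228). The base is at (433,207) and the white cover at (399,253). Possible confusions: the red funnel; the specimen cup (331,207); and the tape (214,355) against the white roll (204,274). I choose the grey funnel.

```bash
python3 - <<'E'
from h import *
L=lambda u,v,z:at('scene1.png',240+u/3.6,225+v/3.6,z)
R=lambda u,v,z:at('scene1.png',345+(u-433)/3.6,185+v/3.6,z)
np.set_printoptions(precision=4,suppress=True)
P=[L(*c,.012) for c in((45,190),(122,97),(214,122),(152,215))]
for p in P: print('plate',p)
print([np.linalg.norm(P[i]-P[i-1]) for i in range(4)])
print('bar tips', L(379,76,.1),L(318,152,.1),'bend',L(218,95,.1))
print('flask',L(190,317,.152),'foot',L(198,480,0),'barb',L(280,441,.07))
print('funnel',R(550,29,.116),'red',R(490,101,.116),'base',R(756,57,.066),'cover',R(630,244,.019),R(632,222,.043))
print('timer',R(700,325,.02))
for n,uv,z in(('petri',(50,315),.015),):print(n,L(*uv,z))
print('cup',at('scene1.png',331,201,.07),'tape',at('scene1.png',215,352,.025))
S=lambda u,v,z:at('side1.png',u,v,z)
print('side flask',S(298,323,.152),'funnel',S(359,204,.116),'base',S(417,210,.066),'cover',S(392,266,.019),'cup',S(306,216,.07))
E
```

```text
plate [0.7013 0.215  0.012 ]
plate [0.731 0.097 0.012]
plate [0.6518 0.0761 0.012 ]
plate [0.6187 0.1866 0.012 ]
[np.float64(0.08730414376544306), np.float64(0.12170802096900907), np.float64(0.08192880451448599), np.float64(0.11533599332336164)]
bar tips [0.5186 0.0414 0.1   ] [0.5023 0.1366 0.1   ] bend [0.5982 0.1303 0.1   ]
flask [0.4356 0.3467 0.152 ] foot [0.4397 0.3445 0.    ] barb [0.3808 0.3334 0.07  ]
funnel [ 0.5812 -0.2114  0.116 ] red [ 0.5607 -0.0921  0.116 ] base [ 0.455  -0.3509  0.066 ] cover [ 0.4358 -0.1129  0.019 ] [ 0.4351 -0.1106  0.043 ]
timer [ 0.3442 -0.0598  0.02  ]
petri [0.6048 0.3078 0.015 ]
cup [ 0.7093 -0.1484  0.07  ] tape [0.5806 0.4558 0.025 ]
side flask [0.4374 0.3492 0.152 ] funnel [ 0.5817 -0.2085  0.116 ] base [ 0.4605 -0.3496  0.066 ] cover [ 0.4344 -0.1033  0.019 ] cup [ 0.7181 -0.1523  0.07  ]
```

```bash
cat >> h.py <<'E'
from scipy.spatial.transform import Rotation as Ro
np.set_printoptions(precision=4,suppress=True)
def go(x=None,y=None,z=None,yaw=None):
    "remaining turn (10deg units, to be made first) and shift (60 mm units, in tool axes after the turn)"
    s=state(); p=np.array(s['tcp_pos']); R=Ro.from_rotvec(s['orientation']).as_matrix()
    cur=np.degrees(np.arctan2(R[1,0],R[0,0]))
    if yaw is None: yaw=cur
    t=[p[i] if v is None else v for i,v in enumerate((x,y,z))]
    c,sn=np.cos(np.radians(yaw)),np.sin(np.radians(yaw))
    G=np.array([[c,sn,0],[sn,-c,0],[0,0,-1]]).T
    print('t',s['clock'],'p',p,'yaw',round(cur,2),'f',s['ft_force'],'w',s['width'],'gf',s['gripper_force'])
    print(' turn',Ro.from_matrix(R.T@G).as_rotvec(degrees=True)/10,'shift',G.T@(np.array(t)-p)/.06)
E
python3 - <<'E'
from h import *
go(.48,-.25,.33,16)
d=snap('wrist','w0.png'); s=state()
R=Ro.from_rotvec(s['orientation']).as_matrix(); c=-d['R'].T@d['t']
print('cam in tool',R.T@(c-s['tcp_pos']),'\n',(d['R']@R),d['intrinsics'][0,0]); print(s['joint_positions'])
E
```

```text
t 0.1 p [ 0.2592 -0.5684  0.2308] yaw 24.51 f [-0.5976 -0.8924  0.0306] w 0.08565883304631887 gf 0.0
 turn [-0.0062 -0.0002  0.8509] shift [ 5.0004 -4.0863 -1.6539]
cam in tool [ 0.0836  0.0011 -0.1428] 
 [[-0.0007  1.      0.0014]
 [-0.946  -0.0002 -0.3242]
 [-0.3242 -0.0015  0.946 ]] 409.41339367467685
[-1.2385  0.494   1.346   0.      1.3025 -0.0955]
```

```bash
python3 -m inch '0 0 -0.7 0 0 0.85 0;0.6 -0.4 -0.2 0 0 0 0;0.7 -0.6 -0.2 0 0 0 0;0.7 -0.6 -0.2 0 0 0 0;0.7 -0.6 -0.2 0 0 0 0;0.7 -0.6 -0.1 0 0 0 0;0.7 -0.6 0 0 0 0 0;0.6 -0.4 0 0 0 0 0;0.3 -0.2 0 0 0 0 0;0 0 0 0 0 0 0'; python3 - <<'E'
from h import *
snap('wrist','w1.png'); go(.48,-.25,.33,16)
for n,X in dict(funnel=[.5815,-.21,.116],base=[.458,-.35,.066],cover=[.435,-.108,.019]).items(): print(n,proj('w1.png',X))
E
```

```text
clock: 1.4
tcp_pos: [0.482, -0.2541, 0.3271]
orientation: [-3.11, -0.441, 0.0]
ft_force: [-0.2, -0.1, 0.0]
width: 0.0855
gripper_force: 0.0
t 1.45 p [ 0.4814 -0.255   0.3271] yaw 16.08 f [-0.043   0.2447  0.1557] w 0.08521842916344793 gf 0.0
 turn [-0.0013  0.0029  0.0083] shift [-0.0002 -0.0868 -0.0492]
funnel [293.3167  70.8647]
base [394.3694 238.4983]
cover [174.2757 186.7187]
```

View pics/w1.png

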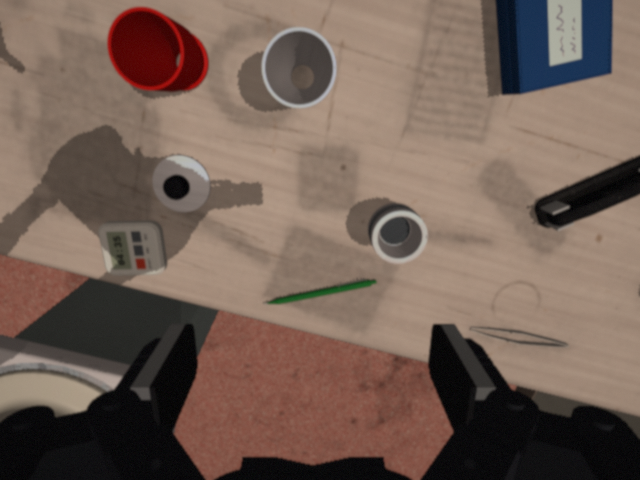

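The grey funnel's rim is centred at (299,67), the base rim at (399,234), and the cover flange at (181,184) with its knob at (176,187). The red look-alike is at (147,50). Next I look at the stand and flask.

```bash
python3 - <<'E'
from h import *
for n,u,v,z in(('funnel',299,67,.116),('base',399,234,.066),('cover',181,184,.019),('knob',176,187,.043)): print(n,at('w1.png',u,v,z))
E
python3 -m inch '0 -0.6 0 0 0 0 0;0 -0.9 0 0 0 0 0;0 -0.9 0 0 0 0 0;0 -0.9 0 0 0 0 0;0 -0.9 0 0 0 0 0;0 -0.9 0 0 0 0 0;0 -0.7 0 0 0 0 0;0 -0.7 0 0 0 0 0;0 -0.3 0 0 0 0 0;0 0 0 0 0 0 0'; python3 - <<'E'
from h import *
snap('wrist','w2.png'); go(.45,.2,.33,16)
E
```

```text
funnel [ 0.5855 -0.2136  0.116 ]
base [ 0.464  -0.3529  0.066 ]
cover [ 0.4401 -0.1147  0.019 ]
knob [ 0.442  -0.1164  0.043 ]
clock: 2.7
tcp_pos: [0.3687, 0.1369, 0.3273]
orientation: [3.111, 0.439, -0.0]
ft_force: [-0.2, 0.2, 0.5]
width: 0.0857
gripper_force: 0.0
t 2.75 p [0.369  0.1363 0.3273] yaw 16.03 f [ 0.9234 -0.449  -0.5419] w 0.08568737346473111 gf 0.0
 turn [0.002  0.     0.0028] shift [ 1.5904 -0.6482 -0.0453]
```

View pics/w2.png

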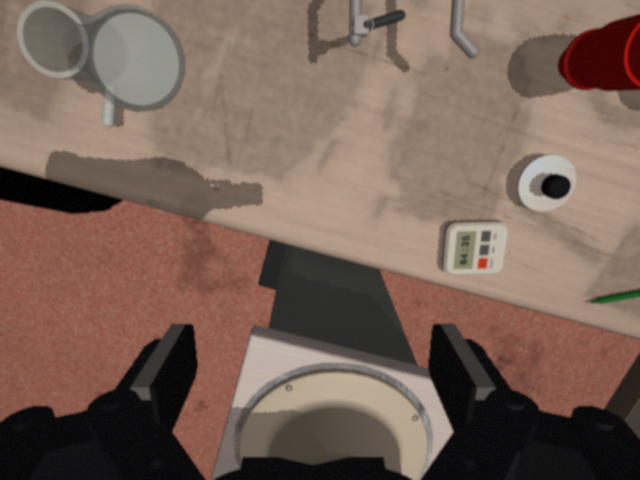

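The flask rim is at (54,38). The hook tips are visible at the top, with the horn end at (473,50) and the gate finger at (380,20). I need to move forward to see the whole hook.

```bash
python3 -m inch '0.5 -0.2 0 0 0 0 0;0.8 -0.3 0 0 0 0 0;0.8 -0.2 0 0 0 0 0;0.6 0 0 0 0 0 0;0 0 0 0 0 0 0;0 0 0 0 0 0 0'; python3 - <<'E'
from h import *
snap('wrist','w3.png'); go(.4395,.35,.2,16)
E
```

```text
clock: 3.5
tcp_pos: [0.513, 0.2206, 0.327]
orientation: [3.111, 0.435, -0.001]
ft_force: [-0.0, 0.5, -0.5]
width: 0.085
gripper_force: 0.0
t 3.55 p [0.5127 0.2208 0.3272] yaw 15.94 f [ 0.2156 -0.0615  0.4784] w 0.08547583025460781 gf 0.0
 turn [ 0.0007  0.0034 -0.0055] shift [-0.5792 -2.4063  2.1205]
```

View pics/w3.png

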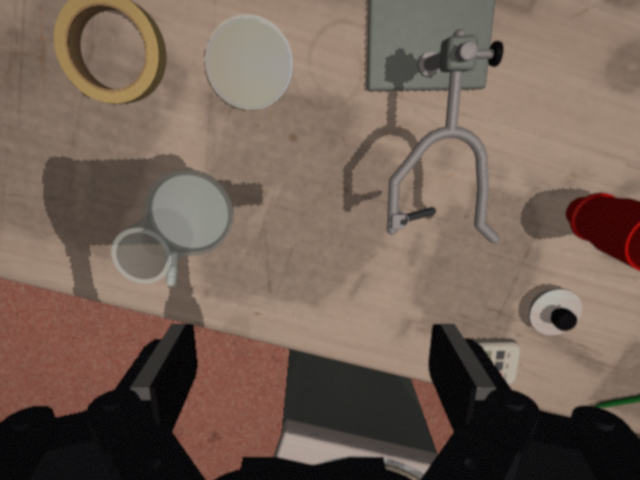

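```bash
cat > fit.py <<'E'
from h import *
from scipy.optimize import least_squares
f='w3.png'
M=[((-40,11,100),(431,212)),((-68,-50,100),(493,238)),((-63,47,100),(391,229)),((25.5,0,100),(452,141)),((67,62,12),(366,90)),((67,-62,12),(488,88))]
def T(q,m):
    c,s=np.cos(q[2]),np.sin(q[2]); m=np.array(m)/1000.; return [q[0]+c*m[0]-s*m[1],q[1]+s*m[0]+c*m[1],m[2]]
r=least_squares(lambda q:np.concatenate([proj(f,T(q,m))-p for m,p in M]),[.568,.113,.28],loss='soft_l1')
q=r.x; print(q,np.degrees(q[2])); print((r.fun.reshape(-1,2)))
for u,v,z in((141,254,.152),):print('flask rim',at(f,u,v,z))
print('foot',at(f,190,212,0))
a=cv2.imread('pics/'+f); k=2.5
X0,Y0=340,20
b=cv2.resize(a[20:260,340:520],None,fx=k,fy=k,interpolation=cv2.INTER_CUBIC)
def dot(img,X,x0,y0,k,col=(0,0,255)):
    p=(proj(f,X)+.5-[x0,y0])*k; cv2.circle(img,tuple(int(i) for i in p),2,col,-1)
for t in np.linspace(-90,90,25): 
    t=np.radians(t)
    dot(b,T(q,(25.5*np.cos(t),25.5*np.sin(t),100)),X0,Y0,k)
for m,_ in M: dot(b,T(q,m),X0,Y0,k,(0,255,0))
for x in range(-54,0,8): dot(b,T(q,(x,-29,100)),X0,Y0,k); 
for x in range(-60,-20,8): dot(b,T(q,(x,42,100)),X0,Y0,k)
e=cv2.resize(a[160:295,100:240],None,fx=k,fy=k,interpolation=cv2.INTER_CUBIC)
F=at(f,141,254,.152)
for t in np.linspace(0,2*np.pi,40):
    c,s=np.cos(t),np.sin(t)
    dot(e,(F[0]+.025*c,F[1]+.025*s,.152),100,160,k); dot(e,(F[0]+.05*c,F[1]+.05*s,0),100,160,k,(0,255,0))
c=np.zeros((600,800,3),np.uint8); c[:,:450]=b; c[:e.shape[0],450:]=e
cv2.imwrite('pics/c3.png',c)
E
python3 fit.py
```

```text
[0.5747 0.1115 0.2831] 16.222239859095765
[[ 0.3916 -2.0881]
 [-0.0063  0.1949]
 [ 0.2118  4.7115]
 [-1.4307 -3.7665]
 [ 2.7473  0.0093]
 [-0.7364  1.276 ]]
flask rim [0.4406 0.3471 0.152 ]
foot [0.4362 0.3489 0.    ]
```

View pics/c3.png

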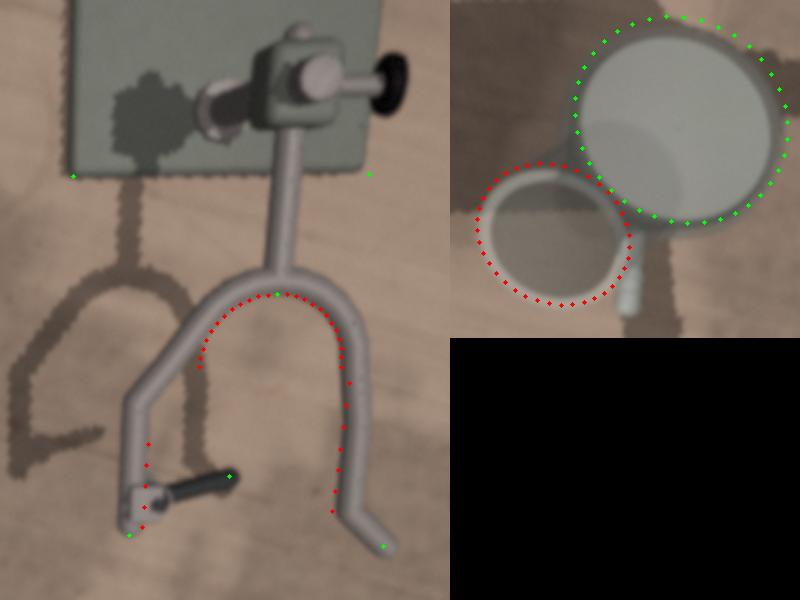

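The overlay fits well. The flask rim and foot rings match the picture, and the hook bend, gate tip and plate corners agree within about 1–3 px. I refit with points read off this crop: gate tip (232,478), horn end (388,548), inner apex (280,297), plate corners (73,177) and (366,170).

```bash
python3 - <<'E'
import re
s=open('fit.py').read()
s=re.sub(r'M=\[.*\]\n',"C=lambda u,v:(340+u/2.5-.5,20+v/2.5-.5)\nM=[((-40,11,100),C(232,478)),((-68,-50,100),C(388,548)),((25.5,0,100),C(280,297)),((-54,-29,100),C(337,510)),((67,62,12),C(73,177)),((67,-62,12),C(366,170)),((-40,42,100),C(147,460))]\n",s,1)
open('fit.py','w').write(s)
E
python3 fit.py; python3 -c "
from h import *
go(.4395,.348,.25,16)"
```

```text
[0.5749 0.111  0.2936] 16.82419932676851
[[ 0.1041 -0.7779]
 [-0.3174 -1.1389]
 [-0.6311 -1.1822]
 [-0.4207  0.243 ]
 [-0.1453  0.2771]
 [ 1.2796  1.0154]
 [ 0.6925  6.9412]]
flask rim [0.4406 0.3471 0.152 ]
foot [0.4362 0.3489 0.    ]
t 3.55 p [0.5127 0.2208 0.3272] yaw 15.94 f [ 0.2156 -0.0615  0.4784] w 0.08547583025460781 gf 0.0
 turn [ 0.0007  0.0034 -0.0055] shift [-0.5884 -2.3743  1.2872]<stdin>:3: DeprecationWarning: 'count' is passed as positional argument
```

```bash
python3 -m inch '-0.2 -0.5 0 0 0 -0.07 0;-0.2 -0.8 0.2 0 0 0 0;-0.2 -0.8 0.3 0 0 0 0;0 -0.28 0.5 0 0 0 0;0 0 0.2 0 0 0 0;0 0 0 0 0 0 0'; python3 -c "
from h import *
go(.4385,.348,.118,16.6)"
```

```text
clock: 4.3
tcp_pos: [0.4377, 0.3476, 0.2552]
orientation: [3.108, 0.456, -0.001]
ft_force: [0.4, -0.2, 0.3]
width: 0.0854
gripper_force: 0.0
t 4.3 p [0.4377 0.3476 0.2552] yaw 16.68 f [ 0.3814 -0.2377  0.2812] w 0.08539079691342832 gf 0.0
 turn [0.003  0.0052 0.0083] shift [ 0.0145 -0.0033  2.2868]
```

```bash
python3 -m inch '0 0 0.6 0 0 0 0;0 0 0.7 0 0 0 0;0 0 0.6 0 0 0 0;0 0 0.3 0 0 0 0;0 0 0.08 0 0 0 0;0 0 0 0 0 0 1;0 0 0 0 0 0 1;0 0 0 0 0 0 1;0 0 0 0 0 0 1;0 0 0 0 0 0 1'; python3 -c "
from h import *
from math import *
c,s=cos(radians(16.6)),sin(radians(16.6))
go(.575-.13*c,.111-.13*s,.1185,16.6)"
```

```text
clock: 5.55
tcp_pos: [0.4387, 0.3488, 0.12]
orientation: [-3.108, -0.457, -0.004]
ft_force: [0.5, -5.1, 10.4]
width: 0.0484
gripper_force: 60.8
t 5.55 p [0.4387 0.3488 0.12  ] yaw 16.72 f [ 0.5414 -5.08   10.4495] w 0.048351371944796565 gf 60.834130235016346
 turn [-0.0008 -0.0141  0.0116] shift [-1.1221  4.4466  0.025 ]
```

```bash
python3 -m inch '-0.2 0 -0.02 0 0 0 1;-0.4 0.2 0 0 0 0 1;-0.4 0.5 0 0 0 0 1;-0.12 0.6 0 0 0 0 1;0 0.6 0 0 0 0 1;0 0.6 0 0 0 0 1;0 0.6 0 0 0 0 1;0 0.6 0 0 0 0 1;0 0.5 0 0 0 0 1;0 0.25 0 0 0 0 1'; python3 -c "
from h import *
from math import *
c,s=cos(radians(16.6)),sin(radians(16.6))
go(.575-.13*c,.111-.13*s,.1185,16.6)"
```

```text
clock: 6.8
tcp_pos: [0.453, 0.0751, 0.1227]
orientation: [-3.105, -0.45, -0.012]
ft_force: [-4.6, 34.4, 52.6]
width: 0.0485
gripper_force: 103.8
t 6.8 p [0.453  0.0751 0.1227] yaw 16.5 f [-4.5894 34.3552 52.583 ] w 0.04849814113908131 gf 103.76846493920311
 turn [-0.0182 -0.0453 -0.0098] shift [-0.0472  0.0068  0.0694]
```

```bash
python3 -m inch '0 0 -0.04 0 0 0 1;0 0 -0.03 0 0 0 1;0 0 0 0 0 0 1;0 0 0 0 0 0 1'; python3 -c "
from h import *
go(yaw=16.6); print(state()['wrist_torque'])
snap('wrist','w4.png');snap('side','s4.png')
a=cv2.imread('pics/w4.png');b=cv2.imread('pics/s4.png')
c=np.zeros((300,800,3),np.uint8);c[:,:400]=cv2.resize(a,(400,300));c[:,400:]=cv2.resize(b[150:390,180:500],(400,300));cv2.imwrite('pics/c4.png',c)"
```

```text
clock: 7.3
tcp_pos: [0.45, 0.0737, 0.1237]
orientation: [-3.108, -0.457, 0.001]
ft_force: [0.7, -0.2, -3.7]
width: 0.0483
gripper_force: 79.5
t 7.3 p [0.45   0.0737 0.1237] yaw 16.73 f [ 0.7031 -0.2255 -3.7081] w 0.048260562184682845 gf 79.53100821236148
 turn [-0.0005  0.0026  0.0132] shift [0. 0. 0.]
[-0.0616  0.0697  0.0188]
```

View pics/c4.png

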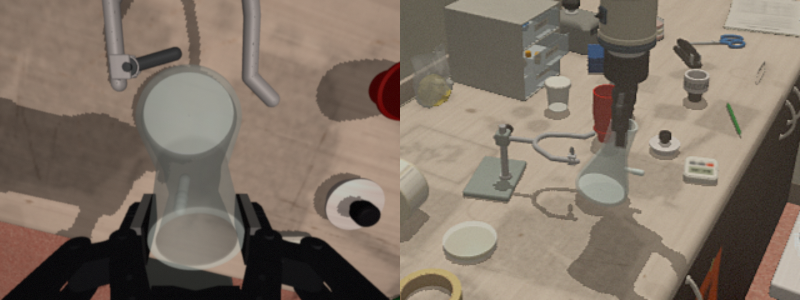

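The flask hangs between the fingers, rim centre about (194,238) in the half-size wrist view, in line with the hook opening. The gate is shut ahead of it and the barb trails.

```bash
python3 -m inch '0 0 0.02 0 0 0 1;0 0 0 0 0 0 1;0 0 0 0 0 0 1'; python3 -c "
from h import *
from math import *
print('rim',at('w4.png',193.5*1.6,238*1.6,.153))
c,s=cos(radians(16.6)),sin(radians(16.6))
go(.575-.012*c,.111-.012*s,None,16.6)"
```

```text
clock: 7.78
tcp_pos: [0.4507, 0.0737, 0.123]
orientation: [-3.108, -0.456, -0.002]
ft_force: [0.5, 1.1, 5.9]
width: 0.048
gripper_force: 80.8
rim [0.4467 0.0728 0.153 ]
t 7.775 p [0.4507 0.0737 0.123 ] yaw 16.71 f [0.5276 1.1025 5.9164] w 0.04801400013952746 gf 80.81964400887955
 turn [ 0.0007 -0.0062  0.011 ] shift [ 1.9625 -0.0036  0.    ]
```

```bash
python3 -m inch '0.1 0 -0.01 0 0 0 1;0.2 0 0 0 0 0 1;0.25 0 0 0 0 0 1;0.25 0 0 0 0 0 1;0.25 0 0 0 0 0 1;0.25 0 0 0 0 0 1;0.2 0 0 0 0 0 1;0.15 0 0 0 0 0 1;0.1 0 0 0 0 0 1;0 0 0 0 0 0 1'; python3 -c "
from h import *
go(.575,.111,None,16.6)"
```

```text
clock: 9.02
tcp_pos: [0.5526, 0.1038, 0.1236]
orientation: [3.108, 0.456, 0.005]
ft_force: [4.8, -4.7, -5.0]
width: 0.0487
gripper_force: 73.6
t 9.025 p [0.5526 0.1038 0.1236] yaw 16.7 f [ 4.7957 -4.688  -5.0196] w 0.04874196482154781 gf 73.59235719006392
 turn [ 0.0052 -0.0176  0.0105] shift [ 0.3925 -0.0087  0.    ]
```

```bash
python3 -m inch '0.06 0 0.01 0 0 0 1;0.06 0 0 0 0 0 1;0.06 0 0 0 0 0 1;0.06 0 0 0 0 0 1;0.06 0 0 0 0 0 1;0 0 0 0 0 0 1'; python3 -c "
from h import *
go(.575,.111,None,16.6)
snap('wrist','w5.png');snap('side','s5.png')
c=np.zeros((480,800,3),np.uint8)
c[:,:400]=cv2.resize(cv2.imread('pics/w5.png')[60:300,200:400],(400,480));c[:,400:]=cv2.resize(cv2.imread('pics/s5.png')[200:320,250:350],(400,480));cv2.imwrite('pics/c5.png',c)"
```

```text
clock: 9.78
tcp_pos: [0.5648, 0.1085, 0.1222]
orientation: [3.108, 0.457, -0.011]
ft_force: [-20.2, -9.4, 13.0]
width: 0.0485
gripper_force: 73.3
t 9.775 p [0.5648 0.1085 0.1222] yaw 16.73 f [-20.232   -9.3739  12.9622] w 0.04851055500629702 gf 73.34420800209045
 turn [-0.0047  0.0388  0.013 ] shift [0.1747 0.008  0.    ]
```

View pics/c5.png

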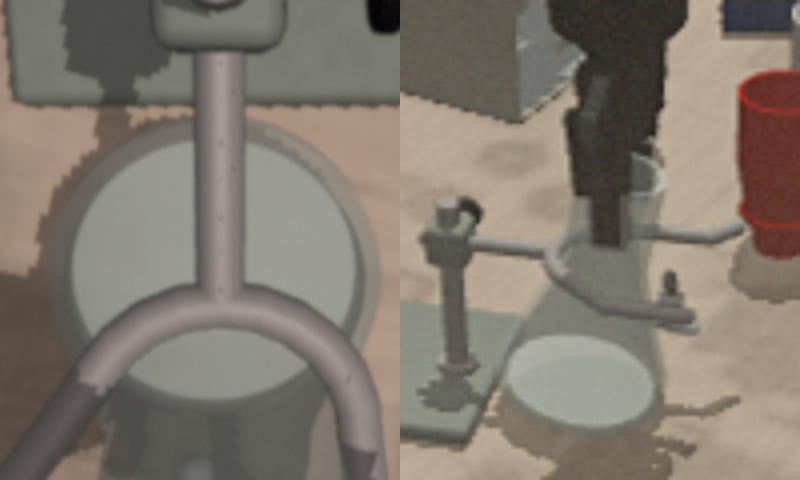

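The neck is close to the bend (inner apex about (215,328) in the left crop). But the foot's front edge, at (212,120), comes very near the stand plate, at row 105, so the flask may be tilted with its foot leading. I'll quantify that.

```bash
python3 - <<'E'
from h import *
th=np.radians(16.7);c,s=np.cos(th),np.sin(th)
S=lambda X:np.array([c*(X[0]-.575)+s*(X[1]-.111),-s*(X[0]-.575)+c*(X[1]-.111)])*1e3
print('w4 tcp',S([.450,.0737]),'rim',S(at('w4.png',309.6,381,.153)),'foot c',S(at('w4.png',187.5*1.6,114*1.6,0)),'foot front',S(at('w4.png',300,64*1.6,0)))
print('w5 tcp',S([.5648,.1085]))
F=lambda u,v:(200+u/2-.5,60+v/2-.5)
print('w5 foot front',S(at('w5.png',*F(212,120),0)),'L',S(at('w5.png',*F(47,270),0)),'R',S(at('w5.png',*F(378,270),0)),'plate',S(at('w5.png',*F(212,105),.012)),'apex',S(at('w5.png',*F(215,328),.1)))
# side view: foot extremes
G=lambda u,v:(250+u/4-.5,200+v/4-.5)
print('side foot bottom',S(at('s5.png',*G(580,440),0)),'L',S(at('s5.png',*G(500,390),0)),'R',S(at('s5.png',*G(662,390),0)))
print('side rim c',S(at('s5.png',*G(628,178),.152)))
h=cv2.resize(cv2.imread('pics/w5.png')[280:480,180:440],None,fx=3,fy=3);cv2.imwrite('pics/c6.png',h)
E
```

```text
w4 tcp [-130.4464    0.1933] rim [-133.9512    0.3059] foot c [-96.0785   7.7446] foot front [-46.5172   7.2452]
w5 tcp [-10.4882   0.5365]
w5 foot front [62.6367  4.2111] L [15.3866 58.7401] R [ 15.4139 -50.0439] plate [67.3858  3.9637] apex [25.2869  1.9748]
side foot bottom [-218.231    -9.4392] L [-166.9567  -48.0098] R [-261.7206  -68.9836]
side rim c [-230.0727  -52.8751]
```

The foot leads the neck by about 23 mm, a tilt of roughly 10° in the grip. The first backward drag probably caused it, as the pads pivot about the closing axis. I'll right it: back off 4 mm, turn it upright, lower it until it's flat, then release.

```bash
python3 -m inch '-0.1 0 0 0 0 0 1;0 0 -0.03 0 -0.5 0 1;0 0 0 0 -0.47 0 1;0 0 0 0 0 0 1;0 0 0 0 0 0 1'; cat > disc.py <<'E'
from h import *
import sys
th=np.radians(16.7);c,s=np.cos(th),np.sin(th)
S=lambda X:np.array([c*(X[0]-.575)+s*(X[1]-.111),-s*(X[0]-.575)+c*(X[1]-.111)])*1e3
def disc(f):
    # pale glass floor inside the foot: fit circle to its upper edges by Hough
    g=cv2.cvtColor(cv2.imread('pics/'+f),cv2.COLOR_BGR2GRAY)
    C=cv2.HoughCircles(cv2.medianBlur(g,5),cv2.HOUGH_GRADIENT,1.5,20,param1=60,param2=35,minRadius=55,maxRadius=105)
    if C is None: print('no circle');return
    for u,v,r in C[0][:5]: print('circle',u,v,r,'stand xy at z=.003',S(at(f,u,v,.003)),'diam mm',1e3*np.linalg.norm(at(f,u-r,v,.003)-at(f,u+r,v,.003)))
if __name__=='__main__':
    f=sys.argv[1]
    if len(sys.argv)<3: snap('wrist',f)
    disc(f)
    st=state(); print('tcp stand',S(st['tcp_pos']))
E
python3 -c "
from h import *
go(yaw=16.7)"; python3 disc.py w6.png; python3 -c "
from disc import *
disc('w5.png');disc('w4.png');disc('w3.png')"
```

```text
clock: 10.5
tcp_pos: [0.5621, 0.1074, 0.1242]
orientation: [3.074, 0.452, -0.259]
ft_force: [0.2, 0.6, -4.0]
width: 0.0487
gripper_force: 71.4
t 10.5 p [0.5621 0.1074 0.1242] yaw 16.72 f [ 0.2099  0.6362 -4.035 ] w 0.048701391136531755 gf 71.39866411685944
 turn [-0.0012  0.9615  0.0018] shift [0. 0. 0.]
circle 312.75 329.25 104.05 stand xy at z=.003 [-118.2393   -0.5945] diam mm 162.08563922869953
circle 312.75 191.25 77.35 stand xy at z=.003 [-3.7757 -0.6089] diam mm 99.82977882476588
circle 309.75 270.75 84.1 stand xy at z=.003 [-64.3987   1.5469] diam mm 120.44331951348023
circle 293.25 308.25 99.1 stand xy at z=.003 [-97.869   14.1287] diam mm 149.6871573192154
circle 312.75 375.75 87.55 stand xy at z=.003 [-168.2821   -0.5882] diam mm 146.6077567027728
tcp stand [-13.5756   0.1795]
circle 306.75 186.75 72.7 stand xy at z=.003 [21.1583  3.5936] diam mm 93.8892143686868
circle 311.25 332.25 102.4 stand xy at z=.003 [-86.6133   0.8224] diam mm 150.07029262998907
circle 314.25 278.25 77.65 stand xy at z=.003 [-43.3839  -1.325 ] diam mm 108.37149315046777
circle 318.75 351.75 82.6 s
[... 388 characters left out ...]
003 [-208.9627    2.705 ] diam mm 143.78035872014553
circle 299.25 197.25 95.8 stand xy at z=.003 [-105.3149    8.2385] diam mm 125.5986628921934
circle 317.25 353.25 79.3 stand xy at z=.003 [-224.4259   -3.99  ] diam mm 118.93951616518558
circle 123.75 33.75 70.9 stand xy at z=.003 [125.2418 313.7628] diam mm 145.5168681190542
circle 420.75 192.75 77.95 stand xy at z=.003 [-44.6407  -2.6614] diam mm 180.23374295894763
circle 102.75 56.25 62.65 stand xy at z=.003 [104.5053 339.1271] diam mm 130.69973798716708
circle 455.25 197.25 59.35 stand xy at z=.003 [-50.5008 -43.0646] diam mm 137.70202535136056
circle 482.25 206.25 90.85 stand xy at z=.003 [-61.6668 -75.6741] diam mm 212.30227602023635
```

```bash
python3 -m inch '0 0 0.03 0 -0.2 0 1;0 0 0.03 0 0 0 1;0 0 0 0 0 0 1' ; python3 -m inch '0 0 0.02 0 0 0 1;0 0 0 0 0 0 1'; python3 -m inch '0 0 0.02 0 0 0 1;0 0 0 0 0 0 1'; python3 disc.py w7.png | head -3
```

```text
clock: 10.92
tcp_pos: [0.5613, 0.107, 0.1209]
orientation: [3.064, 0.45, -0.313]
ft_force: [0.9, -0.2, -4.2]
width: 0.0484
gripper_force: 71.4
clock: 11.18
tcp_pos: [0.5613, 0.1069, 0.1198]
orientation: [3.063, 0.45, -0.313]
ft_force: [-0.3, -0.2, -4.4]
width: 0.048
gripper_force: 71.4
clock: 11.42
tcp_pos: [0.5613, 0.107, 0.1187]
orientation: [3.063, 0.45, -0.313]
ft_force: [-0.4, 0.6, -1.9]
width: 0.0484
gripper_force: 71.4
circle 311.25 329.25 104.05 stand xy at z=.003 [-122.        0.3725] diam mm 160.99567855021334
circle 305.25 278.25 87.55 stand xy at z=.003 [-73.7095   4.5536] diam mm 124.95508948025132
circle 308.25 194.25 82.45 stand xy at z=.003 [-8.6592  2.0346] diam mm 104.3336855848252
```

```bash
python3 -m inch '0 0 0.015 0 0 0 1;0 0 0 0 0 0 1;0 0 0 0 0 0 0;0 0 0 0 0 0 0;0 0 0 0 0 0 0;0 0 0 0 0 0 0' ; python3 -m inch '0 0 -0.1 0 0 0 0;0 0 0 0 0.6 0 0;0 0 0 0 0.57 0 0;0 0 0 0 0 0 0;0 0 0 0 0 0 0'; python3 disc.py w8.png; python3 -c "
from h import *
go(yaw=16.7)
c=np.zeros((600,800,3),np.uint8);a=cv2.imread('pics/w8.png');c[:600]=cv2.resize(a,(800,600));cv2.imwrite('pics/c8.png',c)"
```

```text
clock: 12.22
tcp_pos: [0.561, 0.1068, 0.1176]
orientation: [3.063, 0.45, -0.314]
ft_force: [-0.7, -0.6, -0.4]
width: 0.0852
gripper_force: 0.0
clock: 12.85
tcp_pos: [0.5627, 0.1072, 0.1239]
orientation: [3.108, 0.456, -0.002]
ft_force: [0.3, 0.9, 0.4]
width: 0.0853
gripper_force: 0.0
circle 305.25 222.75 64.45 stand xy at z=.003 [-5.2238  4.0559] diam mm 86.34387566840432
circle 294.75 315.75 99.1 stand xy at z=.003 [-75.383   12.1198] diam mm 143.82303496796996
circle 308.25 281.25 62.8 stand xy at z=.003 [-48.0343   2.2158] diam mm 88.4043777707827
circle 300.75 359.25 77.65 stand xy at z=.003 [-112.3702    8.1327] diam mm 117.25327574345978
circle 320.25 305.25 104.05 stand xy at z=.003 [-66.8817  -6.3354] diam mm 149.57835901036594
tcp stand [-12.6406  -0.075 ]
t 12.9 p [0.5629 0.1073 0.1238] yaw 16.71 f [ 0.9602  0.2072 -0.3696] w 0.08560432028008348 gf 0.0
 turn [0.0008 0.0047 0.0015] shift [0. 0. 0.]
```

```bash
python3 -m inch '0.07 0 0.05 0 0 0 0;0 0 0 0 0 0 0.5;0 0 0 0 0 0 1;0 0 0 0 0 0 1;0 0 0 0 0 0 1;0 0 0 0 0 0 1' ; python3 -m inch '0 0 -0.02 0 0 0 1;0 0 0 0 0 0 1'; python3 disc.py w9.png; python3 -c "
from h import *
go(yaw=16.7)"
```

```text
clock: 13.65
tcp_pos: [0.5662, 0.1087, 0.1208]
orientation: [-3.108, -0.456, -0.0]
ft_force: [-2.1, 4.7, 5.7]
width: 0.0484
gripper_force: 61.9
clock: 13.9
tcp_pos: [0.566, 0.1082, 0.1215]
orientation: [3.108, 0.457, -0.001]
ft_force: [-0.3, 0.5, -4.5]
width: 0.0489
gripper_force: 62.3
circle 308.25 237.75 71.05 stand xy at z=.003 [-11.5932   2.0182] diam mm 95.48969585168413
circle 308.25 290.25 62.8 stand xy at z=.003 [-50.4333   2.1694] diam mm 88.27453087943927
circle 314.25 389.25 89.2 stand xy at z=.003 [-134.2892   -2.1205] diam mm 137.25472249570993
circle 311.25 339.75 90.85 stand xy at z=.003 [-90.4658   0.1214] diam mm 133.47501858739423
circle 306.75 359.25 71.05 stand xy at z=.003 [-107.249     3.5124] diam mm 106.28120448365546
tcp stand [-9.401  -0.1046]
t 13.95 p [0.566  0.1082 0.1215] yaw 16.71 f [ 1.174   0.1946 -4.5527] w 0.0485314182640572 gf 62.31865167617798
 turn [0.0008 0.0035 0.0009] shift [0. 0. 0.]
```

```bash
python3 -m inch '0.04 0 0.008 0 0 0 1;0.04 0 0 0 0 0 1;0.04 0 0 0 0 0 1;0 0 0 0 0 0 1' ; python3 -m inch '0.03 0 0 0 0 0 1;0.02 0 0 0 0 0 1;0 0 0 0 0 0 1'; python3 disc.py w10.png|grep -v 'diam mm 1'
```

```text
clock: 14.45
tcp_pos: [0.5726, 0.1106, 0.1211]
orientation: [-3.108, -0.457, 0.002]
ft_force: [-3.7, 1.8, -3.9]
width: 0.0482
gripper_force: 62.5
clock: 14.82
tcp_pos: [0.5732, 0.1109, 0.121]
orientation: [3.108, 0.457, -0.009]
ft_force: [-17.5, -2.9, 8.0]
width: 0.0484
gripper_force: 63.5
circle 306.75 234.75 66.1 stand xy at z=.003 [-2.1883  3.6964] diam mm 88.43985847195275
tcp stand [-1.7509  0.4604]
```

```bash
python3 -m inch '0 -0.03 0 0 0 0 1;0 0 0 0 0 0 1;0 0 0 0 0 0 1' |grep -E 'tcp|ft'; python3 -m inch '0.03 0 0 0 0 0 1;0 0 0 0 0 0 1;0 0 0 0 0 0 1'|grep -E 'tcp|ft'; python3 -m inch '0 -0.03 0 0 0 0 1;0 0 0 0 0 0 1;0 0 0 0 0 0 1' |grep -E 'tcp|ft';python3 disc.py w11.png|grep -v 'diam mm 1'
```

```text
tcp_pos: [0.5733, 0.1115, 0.121]
ft_force: [-14.2, -12.6, 4.1]
tcp_pos: [0.5733, 0.1115, 0.121]
ft_force: [-25.0, -17.4, 14.0]
tcp_pos: [0.5735, 0.112, 0.1211]
ft_force: [-21.3, -29.7, 15.0]
circle 305.25 234.75 62.65 stand xy at z=.003 [-1.885  5.093] diam mm 83.85086794006868
tcp stand [-1.1837  1.3126]
```

```bash
python3 -m inch '-0.02 0.045 0 0 0 0 1;0 0 0 0 0 0 1;0 0 0 0 0 0 1' |grep -E 'tcp|ft'; python3 disc.py w12.png|grep -v 'diam mm 1'; python3 - <<'E'
from h import *
from disc import S
snap('side','s12.png');snap('scene','c12.png')
th=np.radians(16.7);c,s=np.cos(th),np.sin(th)
W=lambda x,y,z:[.575+c*x-s*y,.111+s*x+c*y,z]
# predicted gate dark finger shut/open in both cams
for f in('s12.png','c12.png'):
    p=proj(f,W(-45,25,.1)); print(f,p, [proj(f,W(-48,39,.1)),proj(f,W(-40,11,.1)),proj(f,W(-48+33*np.cos(-.2),39-7,.1))])
o=[]
for f in('s12.png','c12.png'):
    a=cv2.imread('pics/'+f); u,v=proj(f,W(-20,10,.08)).astype(int); o.append(cv2.resize(a[v-50:v+50,u-33:u+34],(400,600),interpolation=cv2.INTER_CUBIC))
cv2.imwrite('pics/v12.png',np.hstack(o))
E
```

```text
tcp_pos: [0.5735, 0.1113, 0.1211]
ft_force: [-17.7, -7.8, 9.3]
circle 308.25 236.25 66.1 stand xy at z=.003 [-2.8531  2.8898] diam mm 88.58883019194371
tcp stand [-1.3041  0.7595]
s12.png [-373.1198  -66.0595] [array([-160.5124,  -61.5368]), array([-883.5588,  -78.1106]), array([172.7741, -64.3385])]
c12.png [-193.842  -134.7276] [array([ -28.4925, -132.0581]), array([-532.8851, -141.4784]), array([ 269.4492, -140.7844])]
```

View pics/v12.png

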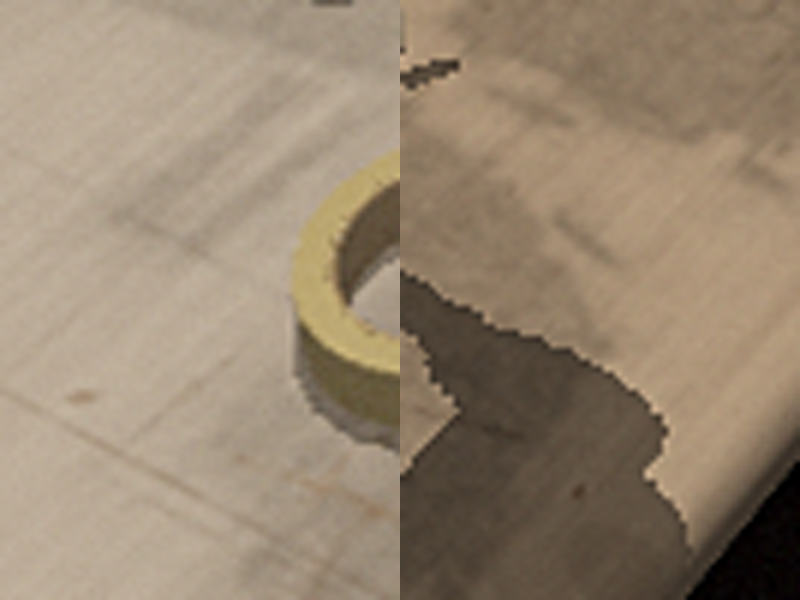

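The last crop missed the gate (mm and m mixed up), so from here I measure numerically: I sample darkness along the gate finger in its shut and open positions, before and after the push.

```bash
cat > gate.py <<'E'
from h import *
th=np.radians(16.7);c,s=np.cos(th),np.sin(th)
def W(x,y,z): x,y=x/1e3,y/1e3; return [.575+c*x-s*y,.111+s*x+c*y,z/1e3]
def samp(f,a):
    g=cv2.GaussianBlur(cv2.cvtColor(cv2.imread('pics/'+f),cv2.COLOR_BGR2GRAY),(0,0),.6); o=[]
    for d in(8,14,20,26,30):
        u,v=proj(f,W(-48+d*np.cos(a),39+d*np.sin(a),100)); u,v=int(round(u)),int(round(v)); o.append(int(g[v-2:v+3,u-1:u+2].min()))
    return o
a0=np.arctan2(-28,8)
if __name__=='__main__':
    import sys
    for f in sys.argv[1:]:
        for q in(0,.3,.6,.9,1.2,1.35): print(f,q,samp(f,a0+q))
E
python3 gate.py side1.png s12.png scene1.png c12.png
```

```text
side1.png 0 [84, 78, 78, 78, 78]
side1.png 0.3 [84, 81, 89, 133, 165]
side1.png 0.6 [88, 121, 160, 166, 166]
side1.png 0.9 [105, 126, 160, 163, 161]
side1.png 1.2 [105, 125, 145, 134, 130]
side1.png 1.35 [104, 125, 117, 103, 100]
s12.png 0 [75, 75, 75, 79, 79]
s12.png 0.3 [75, 75, 96, 138, 146]
s12.png 0.6 [75, 104, 125, 120, 114]
s12.png 0.9 [102, 109, 116, 115, 117]
s12.png 1.2 [102, 107, 115, 112, 109]
s12.png 1.35 [102, 107, 105, 100, 98]
scene1.png 0 [30, 30, 30, 30, 31]
scene1.png 0.3 [38, 38, 98, 123, 142]
scene1.png 0.6 [61, 115, 126, 140, 140]
scene1.png 0.9 [61, 74, 129, 139, 139]
scene1.png 1.2 [62, 84, 104, 119, 105]
scene1.png 1.35 [62, 84, 57, 76, 65]
c12.png 0 [31, 31, 31, 35, 35]
c12.png 0.3 [31, 31, 60, 80, 78]
c12.png 0.6 [60, 74, 78, 79, 78]
c12.png 0.9 [60, 66, 77, 79, 79]
c12.png 1.2 [66, 66, 74, 74, 74]
c12.png 1.35 [59, 66, 57, 63, 61]
```

The gate reads shut in both cameras and the neck is held laterally by the bend. I release and measure the mouth.

```bash
python3 -m inch '-0.02 0 0.01 0 0 0 1;0 0 0 0 0 0 1;0 0 0 0 0 0 0;0 0 0 0 0 0 0;0 0 0 0 0 0 0;0 0 -0.4 0 0 0 0;0 0 -0.8 0 0 0 0;-0.6 0 -0.8 0 0 0 0;-0.6 0 -0.8 0 0 0 0;0 0 0 0 0 0 0' |grep -E 'clock|tcp|ft'
cat > circ.py <<'E'
from h import *
from disc import S
import sys
def fitc(f,X,r,z,show=True):
    "refine a rim circle (radius r, height z) around guess X by maximising edge strength along its projected outline"
    g=cv2.GaussianBlur(cv2.imread('pics/'+f).astype(np.float32).mean(2),(0,0),1.0)
    G=np.hypot(cv2.Sobel(g,cv2.CV_32F,1,0),cv2.Sobel(g,cv2.CV_32F,0,1))
    t=np.linspace(0,2*np.pi,120,endpoint=False)
    def sc(x,y):
        p=np.array([proj(f,(x+r*np.cos(a),y+r*np.sin(a),z)) for a in t],np.float32)
        return np.sqrt(cv2.remap(G,p[:,0:1],p[:,1:2],cv2.INTER_LINEAR)).mean()
    b=np.array(X[:2],float)
    for st in(.004,.0015,.0005):
        c=[(sc(b[0]+i*st,b[1]+j*st),b[0]+i*st,b[1]+j*st) for i in range(-4,5) for j in range(-4,5)]
        m=max(c); b=np.array(m[1:])
    if show: print(f,'r',r,'centre',b,'score',round(float(m[0]),2),'stand',S(b))
    return b
E
python3 - <<'E'
from circ import *
print(state()['tcp_pos'])
snap('wrist','w13.png');snap('side','s13.png');snap('scene','c13.png')
for f in('w13.png','s13.png','c13.png'):
    print(proj(f,(.573,.111,.152)))
    for r in(.025,.0205): fitc(f,(.573,.111),r,.152)
E
python3 gate.py s13.png c13.png | grep ' 0 '
```

```text
clock: 17.82
tcp_pos: [0.5061, 0.0911, 0.2925]
ft_force: [0.0, -0.1, -1.0]
[0.5061 0.0911 0.2925]
[311.309  126.1169]
w13.png r 0.025 centre [0.572 0.113] score 10.57 stand [-2.2987  2.7777]
w13.png r 0.0205 centre [0.572 0.113] score 7.27 stand [-2.2987  2.7777]
[301.5817 244.6073]
s13.png r 0.025 centre [0.578  0.0875] score 8.66 stand [ -3.8795 -23.3709]
s13.png r 0.0205 centre [0.572  0.0925] score 8.68 stand [ -8.1896 -16.8576]
[312.3353 235.4144]
c13.png r 0.025 centre [0.5675 0.119 ] score 9.0 stand [-4.8848  9.8178]
c13.png r 0.0205 centre [0.5685 0.115 ] score 10.13 stand [-5.0764  5.6991]
s13.png 0 [85, 77, 76, 76, 76]
c13.png 0 [34, 34, 34, 34, 34]
```

```bash
python3 -c "
from h import *
go(.464,-.354,.18,16.7); print(state()['joint_positions'])"
```

```text
t 17.975 p [0.5064 0.0914 0.2883] yaw 16.71 f [ 0.3893  0.1562 -1.1501] w 0.08528460491765594 gf 0.0
 turn [-0.0003  0.0005  0.001 ] shift [-2.8096  6.9072  1.8044]
[0.0625 0.2819 1.5301 0.     1.3298 1.3416]
```

```bash
python3 -m inch '-0.2 0.5 0 0 0 0 0;-0.4 0.8 0 0 0 0 0;-0.4 0.9 0 0 0 0 0;-0.4 0.9 0 0 0 0 0;-0.4 0.9 0.2 0 0 0 0;-0.4 0.9 0.4 0 0 0 0;-0.4 0.9 0.4 0 0 0 0;-0.2 0.8 0.4 0 0 0 0;0 0.3 0.3 0 0 0 0;0 0 0.1 0 0 0 0' |grep -E 'clock|tcp|ft'
python3 -c "
from h import *
go(.464,-.354,.031,16.7)"
```

```text
clock: 19.23
tcp_pos: [0.4642, -0.3518, 0.1788]
ft_force: [-0.2, 0.1, 0.4]
t 19.225 p [ 0.4642 -0.3518  0.1788] yaw 16.63 f [-0.2402  0.1477  0.3909] w 0.08541466119392556 gf 0.0
 turn [-0.0182  0.0105 -0.0067] shift [-0.0144  0.0346  2.4639]
```

```bash
python3 -m inch '0 0.03 0.7 0 0 0 0;0 0 0.8 0 0 0 0;0 0 0.6 0 0 0 0;0 0 0.3 0 0 0 0;0 0 0.06 0 0 0 0;0 0 0 0 0 0 0.6;0 0 0 0 0 0 1;0 0 0 0 0 0 1;0 0 0 0 0 0 1' |grep -E 'clock|tcp|ft|width'
python3 -m inch '0 0 0 0 0 0 0;0 0 0 0 0 -0.5 0;0 0 0 0 0 -1 0;0 0 0 0 0 -1 0;0 0 0 0 0 -1 0;0 0 0 0 0 -1 0;0 0 0 0 0 -1 0;0 0 0 0 0 -1 0;0 0 0 0 0 -1 0;0 0 0 0 0 -1 0' |grep -E 'clock|tcp|ft|width'
python3 -m inch '0 0 0 0 0 -0.5 0;0 0 0 0 0 0 0.5;0 0 0 0 0 0 1;0 0 0 0 0 0 1;0 0 0 0 0 0 1;0 0 -0.03 0 0 0 1' |grep -E 'clock|tcp|ft|width'
python3 -c "
from h import *
go(yaw=106.7)"
```

```text
clock: 20.35
tcp_pos: [0.4657, -0.3533, 0.0356]
ft_force: [-0.0, 2.7, 7.1]
width: 0.0564
clock: 21.6
tcp_pos: [0.4654, -0.3531, 0.0347]
ft_force: [-0.1, 0.6, 0.3]
width: 0.0854
clock: 22.35
tcp_pos: [0.4651, -0.3529, 0.036]
ft_force: [-0.3, -0.4, -1.8]
width: 0.0562
t 22.35 p [ 0.4651 -0.3529  0.036 ] yaw 106.61 f [-0.3266 -0.356  -1.7527] w 0.05624809320909548 gf 63.61915695481002
 turn [ 0.0004  0.0004 -0.0092] shift [0. 0. 0.]
```

```bash
python3 -m inch '0 0 -0.4 0 0 0 1;0 0 -0.8 0 0 0 1;0.2 0 -0.8 0 0 0 1;0.5 0.2 -0.8 0 0 0 1;0.7 0.3 -0.7 0 0 0 1;0.8 0.3 -0.1 0 0 0 1;0.8 0.4 0 0 0 0 1;0.8 0.4 0 0 0 0 1;0.8 0.4 0 0 0 0 1;0.6 0.4 0 0 0 0 1' |grep -E 'clock|tcp|ft|width'
python3 -c "
from h import *
go(.593,.044,.25,106.7)"
```

```text
clock: 23.6
tcp_pos: [0.5131, -0.0105, 0.252]
ft_force: [-0.3, -0.5, -1.8]
width: 0.0564
t 23.6 p [ 0.5131 -0.0105  0.252 ] yaw 106.67 f [-0.3098 -0.5226 -1.7599] w 0.05638926387280046 gf 64.22007332090288
 turn [-0.0004 -0.0009 -0.0027] shift [0.4879 1.5373 0.0336]
```

```bash
python3 -m inch '0.2 0.5 0 0 0 0 1;0.2 0.6 0 0 0 0 1;0.08 0.4 0 0 0 0 1;0 0 0 0 0 0 1;0 0 0 0 0 0 1;0 0 0 0 0 0 1' |grep -E 'clock|tcp|ft|width'
python3 - <<'E'
from circ import *
go(.573,.112,.25,106.7)
snap('wrist','w14.png')
print(proj('w14.png',(.573,.111,.152)))
for r in(.025,.0205): fitc('w14.png',(.573,.111),r,.152)
E
```

```text
clock: 24.35
tcp_pos: [0.5906, 0.0404, 0.252]
ft_force: [0.1, 0.9, -1.4]
width: 0.0562
t 24.35 p [0.5906 0.0404 0.252 ] yaw 106.67 f [ 0.0638  0.8532 -1.4397] w 0.056246425302329324 gf 64.26863477099687
 turn [-0.0016 -0.0002 -0.0033] shift [1.2268 0.0614 0.033 ]
[318.2724 121.6214]
w14.png r 0.025 centre [0.572  0.1125] score 8.71 stand [-2.4424  2.2988]
w14.png r 0.0205 centre [0.5815 0.109 ] score 5.91 stand [ 5.6511 -3.7835]
```

```bash
python3 -m inch '0.3 0.02 0 0 0 0 1;0.5 0.03 0 0 0 0 1;0.44 0 0 0 0 0 1;0 0 0.4 0 0 0 1;0 0 0.5 0 0 0 1;0 0 0.2 0 0 0 1;0 0 0.2 0 0 0 1;0 0 0 0 0 0 1' |grep -E 'clock|tcp|ft|width'
python3 -c "
from h import *
go(.5723,.1124,.1585,106.7)"
```

```text
clock: 25.4
tcp_pos: [0.5726, 0.113, 0.1736]
ft_force: [0.7, 0.7, -1.2]
width: 0.0557
t 25.4 p [0.5726 0.113  0.1736] yaw 106.7 f [ 0.7181  0.705  -1.2377] w 0.05566221376219124 gf 64.21985012479126
 turn [-0.0033 -0.0009  0.0002] shift [-0.0084 -0.0073  0.2523]
```

```bash
python3 -m inch '0 0 0.07 0 0 0 1;0 0 0.07 0 0 0 1;0 0 0.05 0 0 0 1;0 0 0 0 0 0 1' |grep -E 'tcp|ft'; python3 -m inch '0 0 0.03 0 0 0 1;0 0 0 0 0 0 1' |grep -E 'tcp|ft';python3 -m inch '0 0 0.03 0 0 0 1;0 0 0 0 0 0 1' |grep -E 'clock|tcp|ft'
```

```text
tcp_pos: [0.5726, 0.1129, 0.1623]
ft_force: [-0.4, -0.4, -0.7]
tcp_pos: [0.5727, 0.1129, 0.1606]
ft_force: [0.8, -0.5, -1.2]
clock: 26.4
tcp_pos: [0.5727, 0.1129, 0.1587]
ft_force: [-0.5, -0.7, -1.5]
```

```bash
for i in 1; do python3 -m inch '0 0 0.025 0 0 0 1;0 0 0 0 0 0 1' |grep -E 'tcp|ft'; done; python3 -m inch '0 0 0.015 0 0 0 1;0 0 0 0 0 0 1' |grep -E 'tcp|ft';python3 -m inch '0 0 0.015 0 0 0 1;0 0 0 0 0 0 1' |grep -E 'clock|tcp|ft'
```

```text
tcp_pos: [0.5727, 0.1129, 0.1573]
ft_force: [0.4, -0.5, -1.7]
tcp_pos: [0.573, 0.113, 0.1569]
ft_force: [-2.0, -0.2, 4.3]
clock: 27.15
tcp_pos: [0.5735, 0.113, 0.1568]
ft_force: [-3.9, -0.6, 15.2]
```

```bash
python3 -m inch '0 0 -0.012 0 0 0 1;0 0 0 0 0 0 0;0 0 0 0 0 0 0;0 0 0 0 0 0 0;0 0 -0.4 0 0 0 0;0 0 -0.8 0 0 0 0;-0.4 0 -0.6 0 0 0 0;-0.7 0 -0.1 0 0 0 0;-0.3 0 0 0 0 0 0;0 0 0 0 0 0 0' |grep -E 'clock|tcp|ft|width'
python3 - <<'E'
from circ import *
snap('wrist','w15.png')
for r in(.029,.023): fitc('w15.png',(.573,.112),r,.188)
fitc('w15.png',(.573,.112),.025,.152)
go(.586,-.2136,.16,106.7)
fitc('w1.png',(.5855,-.2136),.030,.116);fitc('w1.png',(.464,-.353),.029,.066);fitc('w1.png',(.44,-.115),.032,.019)
E
```

```text
clock: 28.4
tcp_pos: [0.5968, 0.0317, 0.2696]
ft_force: [0.6, -0.5, 0.2]
width: 0.0855
w15.png r 0.029 centre [0.5725 0.112 ] score 8.16 stand [-2.1072  1.6762]
w15.png r 0.023 centre [0.5725 0.1125] score 10.07 stand [-1.9635  2.1551]
w15.png r 0.025 centre [0.564  0.1145] score 6.3 stand [-9.5303  6.5133]
t 28.45 p [0.5965 0.0326 0.2696] yaw 106.66 f [-0.6253  0.1686 -0.1641] w 0.08524605328105897 gf 0.0
 turn [-0.0066 -0.0043 -0.0039] shift [-3.88   -1.347   1.8266]
w1.png r 0.03 centre [ 0.5845 -0.2136] score 9.78 stand [ -84.1779 -313.6391]
w1.png r 0.029 centre [ 0.461  -0.3545] score 11.2 stand [-242.9581 -413.1073]
w1.png r 0.032 centre [ 0.4395 -0.114 ] score 8.03 stand [-194.4411 -176.5727]
```

```bash
python3 -m inch '-0.4 -0.1 0 0 0 0 0;-0.7 -0.2 0 0 0 0 0;-0.8 -0.3 0 0 0 0 0;-0.8 -0.3 0.2 0 0 0 0;-0.7 -0.3 0.5 0 0 0 0;-0.4 -0.14 0.5 0 0 0 0;-0.08 0 0.4 0 0 0 0;0 0 0.2 0 0 0 0;0 0 0 0 0 0 0' |grep -E 'clock|tcp|ft|width'
python3 -c "
from h import *
go(.5865,-.213,.075,106.7)"
```

```text
clock: 29.58
tcp_pos: [0.5866, -0.2124, 0.1617]
ft_force: [-1.0, 1.3, 0.0]
width: 0.0857
t 29.575 p [ 0.5866 -0.2124  0.1617] yaw 106.77 f [-1.0425  1.2612  0.0456] w 0.08568247981451153 gf 0.0
 turn [-0.0065 -0.0071  0.0066] shift [-0.0098 -0.0047  1.4448]
```

```bash
python3 -m inch '0 0 0.5 0 0 0 0;0 0 0.5 0 0 0 0;0 0 0.35 0 0 0 0;0 0 0.09 0 0 0 0;0 0 0 0 0 0 0.6;0 0 0 0 0 0 1;0 0 0 0 0 0 1;0 0 0 0 0 0 1' |grep -E 'clock|tcp|ft|width'
python3 -m inch '0 0 0 0 0 0 0;0 0 0 0 0 0.5 0;0 0 0 0 0 1 0;0 0 0 0 0 1 0;0 0 0 0 0 1 0;0 0 0 0 0 1 0;0 0 0 0 0 1 0;0 0 0 0 0 1 0;0 0 0 0 0 1 0;0 0 0 0 0 1 0' |grep -E 'clock|tcp|ft|width'
python3 -m inch '0 0 0 0 0 0.5 0;0 0 0 0 0 0 0.5;0 0 0 0 0 0 1;0 0 0 0 0 0 1;0 0 0 0 0 0 1;0 0 -0.03 0 0 0 1' |grep -E 'clock|tcp|ft|width'
python3 -c "
from h import *
go(yaw=16.7)"
```

```text
clock: 30.58
tcp_pos: [0.5875, -0.2139, 0.0776]
ft_force: [-2.2, 0.9, 6.4]
width: 0.0588
clock: 31.82
tcp_pos: [0.5871, -0.2137, 0.0765]
ft_force: [-0.5, 0.4, 0.5]
width: 0.0852
clock: 32.58
tcp_pos: [0.5868, -0.2135, 0.0779]
ft_force: [-0.3, -0.4, -1.7]
width: 0.0587
t 32.575 p [ 0.5868 -0.2135  0.0779] yaw 16.82 f [-0.3    -0.3859 -1.652 ] w 0.05873260102110513 gf 64.51421870850027
 turn [-0.0001 -0.0001  0.0123] shift [0. 0. 0.]
```

```bash
python3 -m inch '0 0 -0.4 0 0 0 1;0 0 -0.8 0 0 0 1;0 0 -0.9 0 0 0 1;0 -0.2 -0.8 0 0 0 1;0.1 -0.5 -0.6 0 0 0 1;0.2 -0.8 -0.2 0 0 0 1;0.2 -0.9 0 0 0 0 1;0.3 -0.9 0 0 0 0 1;0.3 -0.8 0 0 0 0 1;0.2 -0.6 0 0 0 0 1' |grep -E 'clock|tcp|ft|width'
python3 -m inch '0.1 -0.4 0 0 0 0 1;0 -0.15 0 0 0 0 1;0 0 0 0 0 0 1;0 0 0 0 0 0 1;0 0 0 0 0 0 1' |grep -E 'clock|tcp|ft|width'
python3 -c "
from h import *
go(.5728,.1126,.27,16.8)"
```

```text
clock: 33.83
tcp_pos: [0.5801, 0.0811, 0.2997]
ft_force: [0.5, -1.2, -2.7]
width: 0.0588
clock: 34.45
tcp_pos: [0.5768, 0.1114, 0.2997]
ft_force: [0.2, -0.6, -3.2]
width: 0.0586
t 34.45 p [0.5768 0.1114 0.2997] yaw 16.66 f [ 0.1722 -0.5944 -3.2381] w 0.05857741858044707 gf 65.2297618612647
 turn [ 0.0006 -0.0002 -0.014 ] shift [-0.0586 -0.0381  0.4955]
```

```bash
python3 -m inch '-0.058 -0.038 0 0 0 0 1;0 0 0.3 0 0 0 1;0 0 0.25 0 0 0 1;0 0 0.15 0 0 0 1;0 0 0 0 0 0 1' |grep -E 'tcp|ft'; python3 -m inch '0 0 0.08 0 0 0 1;0 0 0.08 0 0 0 1;0 0 0 0 0 0 1' |grep -E 'tcp|ft'; python3 -m inch '0 0 0.06 0 0 0 1;0 0 0 0 0 0 1' |grep -E 'clock|tcp|ft'
```

```text
tcp_pos: [0.5724, 0.1134, 0.2571]
ft_force: [-0.2, -0.6, -1.3]
tcp_pos: [0.5726, 0.1135, 0.2478]
ft_force: [0.6, 0.4, -1.8]
clock: 35.7
tcp_pos: [0.5728, 0.1134, 0.2443]
ft_force: [0.5, -0.2, -2.4]
```

```bash
python3 -m inch '0 0.01 0.05 0 0 0 1;0 0 0 0 0 0 1' |grep -E 'tcp|ft'; python3 -m inch '0 0 0.025 0 0 0 1;0 0 0 0 0 0 1' |grep -E 'tcp|ft'; python3 -m inch '0 0 0.015 0 0 0 1;0 0 0 0 0 0 1' |grep -E 'clock|tcp|ft'
```

```text
tcp_pos: [0.5729, 0.1128, 0.2413]
ft_force: [0.1, 0.2, -2.1]
tcp_pos: [0.5729, 0.1129, 0.2399]
ft_force: [0.2, 0.2, -2.4]
clock: 36.45
tcp_pos: [0.5729, 0.1129, 0.2391]
ft_force: [0.8, -0.1, -2.5]
```

```bash
python3 -m inch '0 0 0.015 0 0 0 1;0 0 0 0 0 0 1' |grep -E 'tcp|ft'; python3 -m inch '0 0 0.015 0 0 0 1;0 0 0 0 0 0 1' |grep -E 'clock|tcp|ft'
```

```text
tcp_pos: [0.5732, 0.1129, 0.2388]
ft_force: [-0.3, -0.8, 5.9]
clock: 36.95
tcp_pos: [0.5735, 0.1129, 0.2387]
ft_force: [-3.2, -0.6, 14.5]
```

```bash
python3 -m inch '0 0 -0.012 0 0 0 1;0 0 0 0 0 0 0;0 0 0 0 0 0 0;0 0 0 0 0 0 0;0 0 -0.4 0 0 0 0;0 0 -0.7 0 0 0 0;-0.2 0 -0.5 0 0 0 0;-0.7 0 -0.1 0 0 0 0;-0.6 0 0 0 0 0 0;0 0 0 0 0 0 0' |grep -E 'clock|tcp|ft|width'
python3 - <<'E'
from circ import *
snap('wrist','w16.png')
for r in(.030,.027): fitc('w16.png',(.573,.113),r,.278)
snap('scene','c16.png');snap('side','s16.png')
go(.441,-.1145,.1,16.7)
E
python3 gate.py s16.png c16.png|grep ' 0 '
```

```text
clock: 38.2
tcp_pos: [0.4849, 0.0866, 0.3405]
ft_force: [0.6, 0.3, 1.7]
width: 0.0856
w16.png r 0.03 centre [0.571 0.112] score 10.87 stand [-3.5439  2.1073]
w16.png r 0.027 centre [0.571 0.112] score 14.5 stand [-3.5439  2.1073]
t 38.35 p [0.4873 0.0871 0.3401] yaw 16.71 f [ 0.0181 -1.0878 -0.6455] w 0.08539064871278779 gf 0.0
 turn [ 0.0004 -0.0027  0.0009] shift [-1.7049  2.9964  4.0011]
s16.png 0 [83, 75, 75, 75, 75]
c16.png 0 [34, 34, 34, 34, 34]
```

```bash
python3 -m inch '-0.2 0.4 0.3 0 0 0 0;-0.4 0.7 0.6 0 0 0 0;-0.4 0.7 0.8 0 0 0 0;-0.4 0.7 0.8 0 0 0 0;-0.3 0.4 0.8 0 0 0 0;0 0.1 0.5 0 0 0 0;0 0 0.2 0 0 0 0;0 0 0 0 0 0 0;0 0 0 0 0 0 0' |grep -E 'clock|tcp|ft|width'
python3 - <<'E'
from circ import *
snap('wrist','w17.png')
fitc('w17.png',(.441,-.1145),.032,.019);fitc('w17.png',(.441,-.1145),.013,.036)
go(.441,-.1145,.024,16.7)
E
```

```text
clock: 39.48
tcp_pos: [0.4434, -0.1067, 0.1089]
ft_force: [-0.2, 1.0, 0.1]
width: 0.0852
w17.png r 0.032 centre [ 0.44  -0.114] score 8.86 stand [-193.9622 -176.7164]
w17.png r 0.013 centre [ 0.44   -0.1145] score 12.11 stand [-194.1058 -177.1953]
t 39.525 p [ 0.4434 -0.1067  0.109 ] yaw 16.76 f [0.0517 0.3461 0.1823] w 0.08529704423079207 gf 0.0
 turn [ 0.0062 -0.0085  0.006 ] shift [-0.0753  0.1128  1.4161]
```

```bash
python3 -m inch '-0.075 0.11 0 0 0 0 0;0 0 0.5 0 0 0 0;0 0 0.5 0 0 0 0;0 0 0.3 0 0 0 0;0 0 0.11 0 0 0 0;0 0 0 0 0 0 0.6;0 0 0 0 0 0 1;0 0 0 0 0 0 1;0 0 0 0 0 0 1;0 0 0 0 0 0 1' |grep -E 'clock|tcp|ft|width|gripper'
python3 -m inch '0 0 0 0 0 0 0.4;0 0 0 0 0 -0.5 0.4;0 0 0 0 0 -1 0.4;0 0 0 0 0 -1 0.4;0 0 0 0 0 -1 0.4;0 0 0 0 0 -1 0.4;0 0 0 0 0 -1 0.4;0 0 0 0 0 -1 0.4;0 0 0 0 0 -1 0.4;0 0 0 0 0 -1 0.4' |grep -E 'clock|tcp|ft|width'
python3 -m inch '0 0 0 0 0 -0.5 0.4;0 0 0 0 0 0 1;0 0 0 0 0 0 1;0 0 0 0 0 0 1;0 0 0 0 0 0 1;0 0 -0.03 0 0 0 1' |grep -E 'clock|tcp|ft|width|gripper'
python3 -c "
from h import *
go(.5722,.1126,.32,106.7)"
```

```text
clock: 40.78
tcp_pos: [0.4405, -0.1147, 0.0241]
ft_force: [-1.3, -1.1, 13.8]
width: 0.0238
gripper_force: 58.0
clock: 42.02
tcp_pos: [0.4402, -0.1145, 0.0235]
ft_force: [0.8, 0.1, -0.4]
width: 0.0512
clock: 42.78
tcp_pos: [0.4401, -0.1145, 0.0252]
ft_force: [0.2, 0.1, -2.3]
width: 0.0239
gripper_force: 58.8
t 42.775 p [ 0.4401 -0.1145  0.0252] yaw 106.6 f [ 0.1749  0.0984 -2.3336] w 0.023863524964445694 gf 58.81056189537048
 turn [-0.0003 -0.0003 -0.0098] shift [ 2.9932  3.1967 -4.9126]
```

```bash
python3 -m inch '0 0 -0.4 0 0 0 1;0 0 -0.8 0 0 0 1;0 0 -0.9 0 0 0 1;0 0 -0.9 0 0 0 1;0.1 0.1 -0.8 0 0 0 1;0.3 0.3 -0.7 0 0 0 1;0.5 0.5 -0.4 0 0 0 1;0.5 0.5 -0.1 0 0 0 1;0.5 0.5 0 0 0 0 1;0.2 0.3 0 0 0 0 1' |grep -E 'clock|tcp|ft|width'
python3 -m inch '0 0 0 0 0 0 1;0 0 0 0 0 0 1;0 0 0 0 0 0 1' |grep -E 'clock|tcp|ft|width'
python3 - <<'E'
from circ import *
snap('wrist','w18.png')
for r in(.030,.027): fitc('w18.png',(.572,.1125),r,.278)
go(.5725,.1126,.31,106.7)
E
```

```text
clock: 44.02
tcp_pos: [0.5307, 0.0459, 0.325]
ft_force: [0.9, -0.7, -0.3]
width: 0.0238
clock: 44.4
tcp_pos: [0.53, 0.0433, 0.3252]
ft_force: [0.4, 0.1, -0.5]
width: 0.0236
w18.png r 0.03 centre [0.5705 0.112 ] score 10.67 stand [-4.0228  2.2509]
w18.png r 0.027 centre [0.571 0.112] score 13.05 stand [-3.5439  2.1073]
t 44.45 p [0.53   0.0434 0.3253] yaw 106.64 f [-0.291   0.0878 -0.7268] w 0.023506911838887035 gf 59.08114850521088
 turn [-0.0005  0.0005 -0.0057] shift [0.902  1.0097 0.2542]
```

```bash
python3 -m inch '0.3 0.3 0 0 0 0 1;0.4 0.45 0 0 0 0 1;0.2 0.24 0 0 0 0 1;0 0 0.15 0 0 0 1;0 0 0.1 0 0 0 1;0 0 0.05 0 0 0 1;0 0 0 0 0 0 1;0 0 0 0 0 0 1' |grep -E 'clock|tcp|ft|width'; python3 -m inch '0 0 0.04 0 0 0 1;0 0 0.03 0 0 0 1;0 0 0 0 0 0 1' |grep -E 'tcp|ft'
```

```text
clock: 45.45
tcp_pos: [0.5717, 0.1126, 0.3074]
ft_force: [-0.0, 0.7, -1.4]
width: 0.0235
tcp_pos: [0.5716, 0.1129, 0.3027]
ft_force: [-0.4, -0.5, -1.4]
```

```bash
python3 -m inch '-0.008 0 0.06 0 0 0 1;0 0 0 0 0 0 1' |grep -E 'tcp|ft'; python3 -m inch '0 0 0.05 0 0 0 1;0 0 0 0 0 0 1' |grep -E 'tcp|ft'; python3 -m inch '0 0 0.04 0 0 0 1;0 0 0 0 0 0 1' |grep -E 'clock|tcp|ft'
```

```text
tcp_pos: [0.5717, 0.1124, 0.299]
ft_force: [-0.5, -0.4, -1.4]
tcp_pos: [0.5717, 0.1125, 0.2961]
ft_force: [0.8, 0.2, -1.1]
clock: 46.58
tcp_pos: [0.5718, 0.1124, 0.2938]
ft_force: [1.2, 0.1, -0.8]
```

```bash
python3 -m inch '0 0 0.04 0 0 0 1;0 0 0 0 0 0 1' |grep -E 'tcp|ft'; python3 -m inch '0 0 0.03 0 0 0 1;0 0 0 0 0 0 1' |grep -E 'tcp|ft'; python3 -m inch '0 0 0.02 0 0 0 1;0 0 0 0 0 0 1' |grep -E 'clock|tcp|ft'
```

```text
tcp_pos: [0.5717, 0.1124, 0.2913]
ft_force: [-0.0, 0.3, -0.3]
tcp_pos: [0.5718, 0.1124, 0.2896]
ft_force: [-0.3, 0.7, -1.1]
clock: 47.32
tcp_pos: [0.5718, 0.1124, 0.2885]
ft_force: [-0.5, 0.9, -1.0]
```

```bash
python3 -m inch '0 0 0.015 0 0 0 1;0 0 0 0 0 0 1' |grep -E 'tcp|ft'; python3 -m inch '0 0 0.01 0 0 0 1;0 0 0 0 0 0 1' |grep -E 'clock|tcp|ft'
```

```text
tcp_pos: [0.5718, 0.1125, 0.2878]
ft_force: [-1.7, 0.5, 1.7]
clock: 47.82
tcp_pos: [0.5721, 0.1125, 0.2877]
ft_force: [-2.0, -0.4, 8.8]
```

```bash
python3 -m inch '0 0 -0.01 0 0 0 1;0 0 0 0 0 0 0;0 0 0 0 0 0 0;0 0 0 0 0 0 0;0 0 -0.4 0 0 0 0;0 0 -0.6 0 0 0 0;-0.5 -0.2 0 0 0 0 0;-0.7 -0.3 0 0 0 0 0;0 0 0 0 0 0 0;0 0 0 0 0 0 0' |grep -E 'clock|tcp|ft|width'
python3 - <<'E'
from circ import *
import gate
snap('wrist','w19.png');snap('scene','c19.png');snap('side','s19.png')
for r,z in((.032,.283),(.013,.300)): fitc('w19.png',(.572,.1125),r,z)
for f in('s19.png','c19.png'): print(gate.samp(f,gate.a0))
# vertical silhouette check: flange ellipse scores at candidate heights, side view
for f in('s19.png','c19.png'):
    for z in(.279,.283,.287,.291): fitc(f,(.572,.1125),.032,z)
# bystanders: image change since the start
for a,b in(('side1.png','s19.png'),):
    d=cv2.absdiff(cv2.imread('pics/'+a),cv2.imread('pics/'+b)).max(2)
    for n,X in dict(cup=(.714,-.15,.04),petri=(.605,.308,.01),tape=(.58,.455,.012),red=(.561,-.092,.1)).items():
        u,v=proj(a,X).astype(int); print(n,np.median(d[v-15:v+15,u-15:u+15]),np.percentile(d[v-15:v+15,u-15:u+15],95))
E
```

```text
clock: 49.08
tcp_pos: [0.5639, 0.035, 0.3476]
ft_force: [-0.0, -0.4, 0.4]
width: 0.0855
w19.png r 0.032 centre [0.571 0.112] score 7.87 stand [-3.5439  2.1073]
w19.png r 0.013 centre [0.5715 0.112 ] score 14.17 stand [-3.065   1.9636]
[69, 62, 62, 62, 62]
[15, 15, 15, 15, 19]
s19.png r 0.032 centre [0.5695 0.1085] score 9.92 stand [-5.9864 -0.8141]
s19.png r 0.032 centre [0.568  0.1145] score 9.89 stand [-5.699   5.3639]
s19.png r 0.032 centre [0.5635 0.122 ] score 9.89 stand [-7.854  13.8407]
s19.png r 0.032 centre [0.5595 0.129 ] score 9.88 stand [-9.6738 21.6949]
c19.png r 0.032 centre [0.572 0.108] score 11.63 stand [-3.7355 -2.0114]
c19.png r 0.032 centre [0.568  0.1125] score 11.67 stand [-6.2737  3.4483]
c19.png r 0.032 centre [0.5635 0.1175] score 11.71 stand [-9.1471  9.5305]
c19.png r 0.032 centre [0.5595 0.122 ] score 11.71 stand [-11.6853  14.9901]
cup 25.0 92.0
petri 5.0 8.0
tape 5.0 9.0
red 6.0 75.0
```

Everything is seated and the gate is shut. One last check: how far the neck sits from the back of the hook, using the bend's outer arc against the mouth in the same frames.

```bash
python3 - <<'E'
from h import *
from disc import S
th=np.radians(16.7)
def arc(f,r,z,angs,X):
    g=cv2.GaussianBlur(cv2.imread('pics/'+f).astype(np.float32).mean(2),(0,0),1.0)
    G=np.hypot(cv2.Sobel(g,cv2.CV_32F,1,0),cv2.Sobel(g,cv2.CV_32F,0,1))
    def sc(x,y):
        p=np.array([proj(f,(x+r*np.cos(a+th),y+r*np.sin(a+th),z)) for a in angs],np.float32)
        return np.sqrt(cv2.remap(G,p[:,0:1],p[:,1:2],cv2.INTER_LINEAR)).mean()
    m=max((sc(X[0]+i*5e-4,X[1]+j*5e-4),X[0]+i*5e-4,X[1]+j*5e-4) for i in range(-16,17) for j in range(-16,17))
    print(f,r,'centre',np.array(m[1:]),'score',round(float(m[0]),2),'stand',S(m[1:]))
A=np.radians(np.r_[-75:-14:3,14:42:3])
for f in('w13.png','w14.png','w3.png','w5.png','w6.png'): arc(f,.0355,.1,A,(.573,.1115))
for f in('w3.png','w5.png'): arc(f,.0255,.1,np.radians(np.r_[-75:42:3]),(.573,.1115))
E
```

```text
w13.png 0.0355 centre [0.565 0.117] score 9.69 stand [-7.8541  8.6205]
w14.png 0.0355 centre [0.575  0.1125] score 10.62 stand [0.431  1.4367]
w3.png 0.0355 centre [0.5665 0.1195] score 8.79 stand [-5.6989 10.5841]
w5.png 0.0355 centre [0.575  0.1115] score 9.94 stand [0.1437 0.4789]
w6.png 0.0355 centre [0.575  0.1115] score 10.55 stand [0.1437 0.4789]
w3.png 0.0255 centre [0.5735 0.1115] score 8.97 stand [-1.2931  0.91  ]
w5.png 0.0255 centre [0.574  0.1115] score 7.7 stand [-0.8141  0.7663]
```

The hook centre is about 2–3 mm ahead of the mouth centre. There is time to spare, so I'll nudge the flask forward low on its foot, where it can't tip, with a tilted tool straddling the barb. First I move clear, turn and tilt.

```bash
python3 -m inch '0.2 -0.4 0 0 0 0 0.5;0.3 -0.6 0 0 0 0 0.5;0.3 -0.7 0 0 0 0 0.5;0.3 -0.3 0 0 0 1 0.5;0 0 0 0 0 1 0.5;0 0 0 0 0 1 0.5;0 0 0 0 0 1 0.5;0 0 0 0 0 1 0.5;0 0 0 0 0 1 0.5;0 0 0 0 0 1 0.5' |grep -E 'clock|tcp|ft|width'; python3 -m inch '0 0 0 0 0 1 0.5;0 0 0 0 0 1 0.5;0 0 0.5 0 0 0 0.5;0 0 0.5 0 1 0 0.5;0 0 0 0 1 0 0.5;0 0 0 0 1 0 0.5;0 0 0 0 1 0 0.5;0 0 0 0 1 0 0.5;0 0 0 0 0 0 0.5'|grep -E 'clock|tcp|ori|width'; python3 - <<'E'
from h import *
from disc import S
s=state(); R=Ro.from_rotvec(s['orientation']).as_matrix(); p=np.array(s['tcp_pos'])
print(S(p),p[2],'z axis',R[:,2],'yaw of y',np.degrees(np.arctan2(R[1,1],R[0,1])))
th=np.radians(16.7);c,q=np.cos(th),np.sin(th)
for x,y,z in((-110,1.5,20),): print(R.T@(np.array([.575+(c*x-q*y)/1e3,.111+(q*x+c*y)/1e3,z/1e3])-p)/.06)
print(s['joint_positions'])
E
```

```text
clock: 50.48
tcp_pos: [0.4299, 0.0642, 0.3477]
ft_force: [-0.8, 0.0, 0.3]
width: 0.0428
clock: 51.6
tcp_pos: [0.4288, 0.077, 0.2868]
orientation: [-2.79, -0.443, -1.009]
width: 0.043
[-149.8055    9.4561] 0.28682683327189723 z axis [ 0.6019  0.2305 -0.7646] yaw of y -71.28058497085735
[-2.3555  0.3018  3.8203]
[-0.2669 -0.0642  2.2138  0.8197  0.5483  0.3703]
```

```bash
python3 -m inch '0 0 0 0 0.6 0 0.5;0 0 0 0 0.6 0 0.5;0 0 0 0 0 0 0.5'|grep -E 'clock|tcp|ori|width'; cat > nud.py <<'E'
from h import *
from disc import S
import sys
s=state(); R=Ro.from_rotvec(s['orientation']).as_matrix(); p=np.array(s['tcp_pos'])
print(s['clock'],S(p),p[2],'z',R[:,2],'yaw y',np.degrees(np.arctan2(R[1,1],R[0,1])),'f',s['ft_force'],s['width'])
th=np.radians(16.7);c,q=np.cos(th),np.sin(th)
x,y,z=map(float,sys.argv[1:4]); print('shift',R.T@(np.array([.575+(c*x-q*y)/1e3,.111+(q*x+c*y)/1e3,z/1e3])-p)/.06,'unit +x 1mm',R.T@np.array([c,q,0])/60)
E
python3 nud.py -115 1.5 20
```

```text
clock: 51.98
tcp_pos: [0.428, 0.0827, 0.2852]
orientation: [-2.685, -0.436, -1.169]
width: 0.0425
51.975 [-148.8929   15.128 ] 0.28523134017116836 z [ 0.6838  0.2781 -0.6747] yaw y -70.37251213280139 f [ 0.232  -0.1152 -0.3033] 0.042473576156237
shift [-2.8739  0.4663  3.3816] unit +x 1mm [0.0113 0.0009 0.0122]
```

```bash
python3 -m inch '-0.3 0.05 0.4 0 0 0 0.5;-0.5 0.1 0.6 0 0 0 0.5;-0.6 0.1 0.7 0 0 0 0.5;-0.6 0.1 0.7 0 0 0 0.5;-0.5 0.08 0.6 0 0 0 0.5;-0.3 0.03 0.3 0 0 0 0.5;-0.07 0 0.05 0 0 0 0.5;0 0 0 0 0 0 0.5'|grep -E 'clock|tcp|ft|width'; python3 nud.py -65 1.5 22
```

```text
clock: 52.98
tcp_pos: [0.4537, 0.1094, 0.1191]
ft_force: [-0.1, 0.1, 0.3]
width: 0.0425
52.975 [-116.6411   33.3705] 0.11905539136839974 z [ 0.6745  0.3531 -0.6484] yaw y -67.75332005602871 f [-0.1363  0.0771  0.3105] 0.04252561975104794
shift [-0.6425  0.7855  1.6154] unit +x 1mm [0.011  0.0016 0.0125]
```

```bash
python3 -c "
from station import state
print(state()['joint_positions'])"; python3 -m inch '-0.2 0.3 0 0 0 0 0.5;0 0 0.3 0 0 0 0.5;0 0 0 0 0 0 0.5'|grep -E 'clock|tcp|ft'; python3 -c "
from station import state
print(state()['joint_positions'])"; python3 nud.py -65 1.5 22
```

```text
[-0.30418332  0.75501514  2.57892511  2.45066604  1.00792572 -1.58701633]
clock: 53.35
tcp_pos: [0.4658, 0.0961, 0.0974]
ft_force: [0.0, -0.3, 0.7]
[-0.34079155  0.83516465  2.55931621  2.44584104  1.05167356 -1.64436171]
53.35 [-108.9233   17.0705] 0.09744333779867077 z [ 0.6772  0.3503 -0.6471] yaw y -67.79344896664645 f [ 0.0433 -0.2701  0.661 ] 0.042506565244300853
shift [-0.4653  0.459   1.3256] unit +x 1mm [0.0109 0.0016 0.0125]
```

```bash
python3 -m inch '-0.2 0.1 0.1 -0.42 0 0.36 0.5;-0.2 0.1 0.3 0 0 0 0.5;-0.1 0.1 0.4 0 0 0 0.5;0 0.05 0.3 0 0 0 0.5;0 0 0 0 0 0 0.5;0 0 0 0 0 0 0.5'|grep -E 'clock|tcp|ft'; python3 nud.py -65 1.5 22;  python3 -c "
from station import state
print(state()['joint_positions'])"
```

```text
clock: 54.1
tcp_pos: [0.4976, 0.0907, 0.0296]
ft_force: [-1.3, -0.5, 0.2]
54.1 [-79.9581   2.7772] 0.029646560857579954 z [ 0.7004  0.2806 -0.6562] yaw y -73.40023815809217 f [-1.2992 -0.5417  0.1977] 0.04247204532580645
shift [0.0709 0.034  0.2696] unit +x 1mm [ 0.011  -0.      0.0125]
[-0.24178297  1.04490829  2.50300382  2.65012233  1.20192328 -1.6818805 ]
```

```bash
python3 -m inch '0.04 0.02 0.14 0 0 0 0.5;0.03 0.01 0.13 0 0 0 0.5;0 0 0 0 0 0 0.5'|grep -E 'clock|tcp|ft'; python3 -m inch '0.05 0 0.06 0 0 0 0.5;0 0 0 0 0 0 0.5'|grep -E 'tcp|ft'; python3 -m inch '0.035 0 0.04 0 0 0 0.5;0 0 0 0 0 0 0.5'|grep -E 'tcp|ft'; python3 nud.py -50 1.5 22
```

```text
clock: 54.48
tcp_pos: [0.5133, 0.0937, 0.0206]
ft_force: [0.6, -1.1, -1.0]
tcp_pos: [0.5174, 0.095, 0.0205]
ft_force: [-0.2, 0.7, 0.9]
tcp_pos: [0.5204, 0.0958, 0.0204]
ft_force: [-0.5, 0.2, 0.3]
54.975 [-56.673    1.1632] 0.020443522780321983 z [ 0.7003  0.2795 -0.6569] yaw y -73.44579264985613 f [-0.5458  0.1656  0.2728] 0.04276781809556491
shift [ 0.0924 -0.0085  0.0669] unit +x 1mm [ 0.011  -0.      0.0125]
```

```bash
for i in 1; do python3 -m inch '0.024 0 0.025 0 0 0 0.5;0 0 0 0 0 0 0.5'|grep -E 'tcp|ft'; done; python3 -m inch '0.024 0 0.025 0 0 0 0.5;0 0 0 0 0 0 0.5'|grep -E 'tcp|ft'; python3 -m inch '0.012 0 0.012 0 0 0 0.5;0 0 0 0 0 0 0.5'|grep -E 'clock|tcp|ft'
```

```text
tcp_pos: [0.5223, 0.0964, 0.0205]
ft_force: [-1.2, -0.2, 0.1]
tcp_pos: [0.5243, 0.097, 0.0206]
ft_force: [-0.1, 0.7, 0.0]
clock: 55.72
tcp_pos: [0.5252, 0.0972, 0.0206]
ft_force: [-0.3, -0.3, 0.1]
```

```bash
python3 -m inch '0.012 0 0.012 0 0 0 0.5;0 0 0 0 0 0 0.5'|grep -E 'tcp|ft';  python3 -m inch '0.012 0 0.012 0 0 0 0.5;0 0 0 0 0 0 0.5'|grep -E 'tcp|ft'; python3 -m inch '0.012 0 0.012 0 0 0 0.5;0 0 0 0 0 0 0.5'|grep -E 'tcp|ft'; python3 -m inch '0.012 0 0.012 0 0 0 0.5;0 0 0 0 0 0 0.5'|grep -E 'clock|tcp|ft'
```

```text
tcp_pos: [0.5262, 0.0975, 0.0207]
ft_force: [0.3, 0.1, -0.1]
tcp_pos: [0.5272, 0.0978, 0.0208]
ft_force: [0.3, -0.1, -0.1]
tcp_pos: [0.5282, 0.0981, 0.0208]
ft_force: [-0.5, 0.6, 0.4]
clock: 56.72
tcp_pos: [0.5291, 0.0984, 0.0209]
ft_force: [0.1, 0.5, -0.4]
```

```bash
python3 -m inch '0.012 0 0.012 0 0 0 0.5;0 0 0 0 0 0 0.5'|grep -E 'tcp|ft';  python3 -m inch '0.012 0 0.012 0 0 0 0.5;0 0 0 0 0 0 0.5'|grep -E 'tcp|ft'; python3 -m inch '0.012 0 0.012 0 0 0 0.5;0 0 0 0 0 0 0.5'|grep -E 'tcp|ft'; python3 -m inch '0.012 0 0.012 0 0 0 0.5;0 0 0 0 0 0 0.5'|grep -E 'clock|tcp|ft'
```

```text
tcp_pos: [0.5299, 0.0987, 0.0209]
ft_force: [-1.5, 0.1, -0.1]
tcp_pos: [0.5307, 0.099, 0.0209]
ft_force: [-4.2, -1.2, -1.1]
tcp_pos: [0.5317, 0.0993, 0.0209]
ft_force: [-4.5, -0.3, -0.5]
clock: 57.72
tcp_pos: [0.5325, 0.0995, 0.0209]
ft_force: [-5.5, -1.2, -1.2]
```

```bash
python3 -m inch '0.009 0 0.009 0 0 0 0.5;0 0 0 0 0 0 0.5'|grep -E 'tcp|ft';  python3 -m inch '0.006 0 0.006 0 0 0 0.5;0 0 0 0 0 0 0.5'|grep -E 'clock|tcp|ft'
```

```text
tcp_pos: [0.5329, 0.0997, 0.0208]
ft_force: [-8.0, -3.6, -0.7]
clock: 58.22
tcp_pos: [0.5331, 0.0998, 0.0208]
ft_force: [-9.4, -4.8, -0.0]
```

The force jumped from about 4.5 N sliding to 10 N after roughly 2.3 mm, so the neck is at the back of the hook. I retreat and check.

```bash
python3 -m inch '-0.05 0 -0.06 0 0 0 0.5;-0.2 0 -0.25 0 0 0 0.5;-0.4 0 -0.45 0 0 0 0.5;0.2 0 -0.5 0 0 0 0.5;0 0 -0.5 0 0 0 0.5;0 0 0 0 0 0 0.5;0 0 0 0 0 0 0.5'|grep -E 'clock|tcp|ft'
python3 - <<'E'
from circ import *
import gate
snap('wrist','w20.png');snap('scene','c20.png');snap('side','s20.png')
for f in('s20.png','c20.png'): print('gate',gate.samp(f,gate.a0))
for f in('c20.png','s20.png'):
    a=cv2.imread('pics/'+f[0]+'19.png');b=cv2.imread('pics/'+f)
    u,v=proj(f,(.572,.112,.29)).astype(int)
    w=cv2.cvtColor(a,6)[v-22:v+10,u-22:u+22]; m=cv2.matchTemplate(cv2.cvtColor(b,6)[v-32:v+20,u-32:u+32],w,cv2.TM_CCOEFF_NORMED)
    _,s,_,l=cv2.minMaxLoc(m); print(f,'cover moved px',np.array(l)-10,'score',round(s,3),'px for 2.3 mm home',proj(f,(.5742,.1127,.29))-proj(f,(.572,.112,.29)))
go()
E
```

```text
clock: 59.1
tcp_pos: [0.4495, 0.0663, 0.0715]
ft_force: [0.1, 0.3, 0.1]
gate [67, 62, 61, 61, 61]
gate [14, 14, 14, 14, 14]
c20.png cover moved px [0 0] score 0.911 px for 2.3 mm home [-0.9094 -0.1708]
s20.png cover moved px [0 0] score 0.94 px for 2.3 mm home [-1.0732 -0.0907]
t 59.25 p [0.4493 0.0669 0.0714] yaw 9.93 f [-0.5429 -0.2131  0.2869] w 0.042763016793232515 gf 0.0
 turn [-0.8528 -4.7929  0.38  ] shift [0. 0. 0.]
```

```bash
python3 -c "
from station import job_done
print(job_done())"
```

```text
the job is handed in; nothing more can be done
None
```

I handed the job in at about 59 s: the flask is in the hook with the gate reading shut in both cameras, and the base, funnel and cover are stacked and released. I could not confirm by camera that the neck reached the very back: the last nudge ended in a rise in force, but the pictures showed no measurable shift.

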